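# Seal the scrap pots on the arbor press

### The arm

A 6-joint arm with a two-finger parallel gripper is mounted at the origin on the work surface. World frame = base frame: x ahead of the robot, y to its left, z up, the work surface at z = 0. Lengths are in m, angles in rad, forces in N, time in s.
With the tool pointing down it reaches from about 0.25 to 0.775 m from the base axis. Payload 4 kg.
Tool frame: the origin (TCP) lies on the centre line of the jaws, within the pads' length; the fingertips stand robot.tips_ahead ahead of it and the grasp point (between the pads) lies 8 mm behind it (robot.tips_ahead is the distance from the TCP to the fingertips, in m); z points along the fingers, y is the line along which they close (so a half turn about z gives the same grasp; the last joint's range is limited). The gripper opens to 94 mm and grips with 3 to 60 N. Pads are 16 mm wide; open, the fingers measure 119 mm over their backs; the gripper's body (75 mm by 177 mm) begins 78 mm behind the grasp point.
Start: joints at [-1.31, 0.087, 1.371, -0, 1.684, -0.103], TCP at [0.196, -0.514, 0.217] pointing down, gripper open.
Joint ranges: [-3.1, 3.1], [-0.76, 2.03], [0.27, 2.55], [-1.08, 4.22], [0.17, 2.65], [-2.57, 2.57]. Speed limits (rad/s): [2.79, 2.79, 3.14, 3.14, 3.14, 3.14].

### API

Orientations are given as [roll, pitch, yaw] about the fixed x, y, z axes, in that order (R = Rz(yaw) Ry(pitch) Rx(roll)).
In Python, from bench import robot, snapshot, close_job, spotter gives the robot as it stands. The module is installed in compiled form; this text tells all that it offers.
- The arm moves only by the tool servo_tool, never from a script. Its argument "commands" is one flat list of numbers, 7 for each row, row after row: the shift along the tool's x, y, z in m, then the turn, a rotation vector about the tool's x, y, z in degrees, then the finger opening in m, from 0 to 0.094. In form: [x, y, z, ax, ay, az, grip, x, y, z, ax, ay, az, grip, ...]. A call has 1 to 10 rows; each row is the pose to reach, as a shift and turn from the pose commanded when the call began, along the tool's axes at that moment; what a row does not reach only later rows make up. A row lasts 1/8 s, in which the tool goes at most 62.5 mm and 10.7 degrees, less where a joint would pass 70% of its speed; a pose out of reach is approached as far as the arm can. A call with a gripper value outside its range is refused whole. The fingers move at their own pace and stop on an object; the grip force is fixed at half the most. Time passes only in rows, so rows that repeat a pose let the fingers close. It gives the time, the measured TCP pose, the force, the opening and the grip force at its end, in the units of the state.
- robot.get_obs(): the state, without advancing time (a new reading comes with each control period).
- snapshot(name): name is "scene" or "side" or "wrist"; returns a dict with "img" (400x640x3 uint8, blue, green, red), "camera_matrix" (3x3 intrinsics, pixels), "extrinsics" (4x4, takes a point from camera to world coordinates); the wrist camera has in their place "hand_eye" (4x4, takes a point from camera to tool coordinates, whose origin is the TCP and whose axes are the flange's). Camera axes: x right, y down, z forward; pixel columns grow to the right and rows downward; lengths in m; the calibration is good to about 2 mm. A picture is of the moment at which its call begins: read the wrist's pose just before it. There is no depth.
- close_job(): hands the job in; it is judged then, once.
Trained networks look in a picture, given as the dict that the camera call returned (one of the last four; its "shot" number tells which), for a name from the list of things; names that differ only in an ending like _2 or _b are one class to them, and where a whole thing is asked for, a point or a joint stands for the part that bears it (a point fixed in the world has none). Each returns a list of dicts, best first, with "conf" (0 to 1); they miss things now and then, are a little off and sometimes report something else, mostly with a low value. They report only what shows in the picture. A call takes as long as a camera call. They do not tell look-alikes from the thing itself.
- spotter.trace(name, picture): "region" (400x640 bool, what is visible of it) and "box" ([left, top, width, height] in pixels, round what is visible of it).
The state is a dict: "time": time; "joint_positions": joint angles; "qvel": joint speeds; "joint_torque": joint torques, N m; "tool_pos": TCP position; "ee_rot": TCP orientation; "wrist_force": force on the tool from outside, world axes, zero at the start; "wrist_torque": the same for the moment, N m; "width": finger opening in m; "finger_force": force on a finger pad.
Only numpy, scipy, OpenCV 4.12 (cv2) and the standard library are available. Lean on these libraries where they do the work, as an engineer would, in place of code of your own. Each camera call takes 0.05 s, during which the arm holds its last target. There are 200 camera calls.

### The job

First take the mug off the bed of the arbor press and stand it on the cork coaster. Then close the scrap pots for the refiner: stand each pot on the press bed under the ram, swing the lever down to its stop so that the lid goes fully home, let the lever spring back up, and stand the pot upright in the wooden dispatch tray. Push the lids in with the press only, never with the gripper, and leave the other things on the bench where they are.

Things in the scene. Friction and masses are not known exactly. Their poses are not given: they have to be found in the camera images.
- pot_copper: aluminium scrap pot with copper-coloured lid and band: 80 mm across (83 at the rim), 66 mm high without lid, 0.3 kg. Origin: centre of its underside, z up. One straight black handle along its own -x: level bar 16 mm wide, 15 mm high, its middle line 48 mm above the underside, from 40 to 140 mm from the axis; pinch it across from above, best 108 mm from the axis
- lid_copper (a joint): how far that pot's lid is pushed in (m): 0 = 10 mm proud (lid top 80 mm above the pot's underside), 0.010 = fully home (lid top at 70 mm, edge on the rim). Disc 77 mm across, tight fit: takes about 18 N, stays where it is pushed, cannot come off
- pot_brass: aluminium scrap pot with brass-yellow lid and band: 80 mm across (83 at the rim), 66 mm high without lid, 0.3 kg. Origin: centre of its underside, z up. One straight black handle along its own -x: level bar 16 mm wide, 15 mm high, its middle line 48 mm above the underside, from 40 to 140 mm from the axis; pinch it across from above, best 108 mm from the axis
- lid_brass (a joint): how far that pot's lid is pushed in (m): 0 = 10 mm proud (lid top 80 mm above the pot's underside), 0.010 = fully home (lid top at 70 mm, edge on the rim). Disc 77 mm across, tight fit: takes about 18 N, stays where it is pushed, cannot come off
- pot_silver: aluminium scrap pot with white lid and band: 80 mm across (83 at the rim), 66 mm high without lid, 0.3 kg. Origin: centre of its underside, z up. One straight black handle along its own -x: level bar 16 mm wide, 15 mm high, its middle line 48 mm above the underside, from 40 to 140 mm from the axis; pinch it across from above, best 108 mm from the axis
- lid_silver (a joint): how far that pot's lid is pushed in (m): 0 = 10 mm proud (lid top 80 mm above the pot's underside), 0.010 = fully home (lid top at 70 mm, edge on the rim). Disc 77 mm across, tight fit: takes about 18 N, stays where it is pushed, cannot come off
- mug: white enamel mug, 78 mm across, 80 mm high, 0.22 kg, with a blue handle along its own -x. At the start it stands on the front of the press bed. Origin: centre of its underside, z up
- mug_handle (a point): middle of the top bar of the mug's handle: level bar 12 mm wide, 10 mm high, from 38 to 79 mm from the mug's axis; this point is 58 mm from the axis, 66 mm above the underside. The loop is open below it (28 to 61 mm above the underside). Axes as the mug's
- coaster: round cork coaster fixed on the bench, 104 mm across, 5 mm thick. Origin: centre of its underside
- press: dark blue arbor press fixed to the bench. Origin: on the bench below the ram axis; z up, its open front faces its own -x (roughly the robot). Bed: level steel plate 35 mm above the bench, 130 mm wide, x -110 to 60 mm; column 75 mm wide from x = 80 mm backwards; head over the bed from x = -35 mm, 66 mm wide, 177 to 297 mm above the bench
- press_bed (a point): point on the bed straight below the ram; axes as the press's. The ram's round foot, 50 mm across, waits 116 mm above the bed while the lever is up, and comes down 42 mm per radian of lever, to 70 mm above the bed at the lever's stop: just enough to push a lid home
- lever_hinge (a point): point on the lever's axis, which runs along the press's y: 35 mm behind the ram axis, 235 mm above the bench, 138 mm to the press's -y side of the ram, so that lever_grip swings round it in a vertical plane. Axes as the press's
- lever_grip (a point): middle of the lever's black cross grip: round bar 22 mm thick, 75 mm long, along the press's y, 220 mm from the hinge; the lever's bar joins its inner end, 98 mm from the ram's middle plane. At rest the lever slopes up towards the robot, 28 degrees above level; at its stop it points 35 degrees below level
- lever (a joint): lever angle (rad): 0 = up at rest, 1.10 = down at its stop. A spring lifts it back; bringing it down takes 3 to 12 N at the grip. Pushing the cross grip down from above works as well as pinching it
- tray_in (a point): centre of the inside floor of the light wooden dispatch tray, 8 mm above the bench. Inside 130 mm (its x) by 340 mm (its y); walls rise 18 mm above the floor. Holds three pots side by side along its y, 105 mm apart; handles may stick out over the walls. Fixed; its own -x faces roughly the robot
- hammer: small hammer with a dark wooden handle, 240 mm, lying on the bench; not part of the job, leave it alone. Origin: centre of its underside
- bench_brush: wooden bench brush, 200 mm, lying on the bench; not part of the job, leave it alone. Origin: centre of its underside
- firebrick: blue-grey soldering block, 110 x 75 x 60 mm; not part of the job, leave it alone. Origin: centre of its underside
- water: clear water bottle, 64 mm across, 190 mm high; not part of the job, leave it alone. Origin: centre of its underside
- flux: amber jar, 60 mm across, 85 mm high; not part of the job, leave it alone. Origin: centre of its underside
- bur_cup: wooden cup, 72 mm across, 85 mm high; not part of the job, leave it alone. Origin: centre of its underside
- pliers: blue-handled pliers, 170 mm, lying on the bench; not part of the job, leave it alone. Origin: centre of its underside
Not all that is in view belongs to the job. Leave any red look-alike of the pot_copper alone.

How it is judged:
By the outcome, as a careful person would: the job done as asked, in the order asked, and still so for the second after the job is handed in, with the robot touching nothing.
Of pot_copper, pot_brass, pot_silver only 2 to 3 are there at a start; the rules pass over those that are not, and their reading is None.
At some moment in a run one of pot_copper, pot_brass, pot_silver, mug may be knocked a few centimetres aside while the robot is not near it.
Once in a run the grip may slacken for a moment while it holds something.
It also fails if it takes over 210 s, if anything falls off the work surface, if the arm or the gripper's body presses on something with over 40 N, if the wrist force passes 120 N, or if a joint passes its speed limit or range.

## Working session

There is one attempt and no reset: what is moved stays moved. The work goes in short steps, Python scripts to look and compute and a tool call to move; the robot and the scene stay as the last step left them, time stands still between calls to the robot, and variables do not carry over. Pictures are saved under pics/ and viewed, at most 14 in all, crops included, and the job is handed in when it is done.

Besides the shell and the picture viewer there is one more tool, called after "Emit:" as name(argument=value, ...), one argument or row to a line, values as JSON. servo_tool: Moves the arm, as the interface text tells. Its arguments: {"type":"object","properties":{"commands":{"type":"array","items":{"type":"number"}}},"required":["commands"]}

```bash
mkdir -p pics; ls
python3 - <<'E'
from bench import robot, snapshot, spotter
import cv2, numpy as np
o=robot.get_obs(); print({k:np.round(v,3) for k,v in o.items()}); print(robot.tips_ahead)
for n in ("scene","side"):
    p=snapshot(n); cv2.imwrite(f"pics/{n}0.png",p["img"]); print(n,p["camera_matrix"].tolist(),np.round(p["extrinsics"],4).tolist())
    for t in ["pot_copper","pot_brass","pot_silver","mug","coaster","press","tray_in","lever_grip"]:
        try: print(t,[(d["box"],round(d["conf"],2)) for d in spotter.trace(t,p)])
        except Exception as e: print(t,e)
p=snapshot("wrist"); print(p["camera_matrix"].tolist(),np.round(p["hand_eye"],4).tolist())
E
```

```text
pics
{'time': np.float64(0.0), 'joint_positions': array([-1.31 ,  0.088,  1.372, -0.   ,  1.684, -0.103]), 'qvel': array([-0.001, -0.001, -0.001, -0.   ,  0.001, -0.001]), 'joint_torque': array([-1.0000e-03, -3.4018e+01, -3.0243e+01,  7.2000e-02,  3.3000e-02,
       -0.0000e+00]), 'tool_pos': array([ 0.196, -0.513,  0.215]), 'ee_rot': array([-3.139, -0.   ,  0.364]), 'wrist_force': array([ 0.783, -0.045, -0.806]), 'wrist_torque': array([ 0.033, -0.012,  0.018]), 'finger_force': np.float64(0.0), 'width': np.float64(0.094)}
0.011
scene [[434.76678824889905, 0.0, 316.7249839493177], [0.0, 434.76678824889905, 202.51300395648332], [0.0, 0.0, 1.0]] [[-0.5219, 0.5646, -0.6394, 1.562], [0.853, 0.3456, -0.3911, 0.7142], [0.0002, -0.7495, -0.662, 1.2609], [0.0, 0.0, 0.0, 1.0]]
pot_copper [([443.6, 239.1, 46.1, 30.4], 0.88)]
pot_brass [([336.9, 237.1, 24.0, 43.8], 0.88)]
pot_silver [([224.5, 222.8, 17.6, 19.4], 0.72)]
mug [([296.9, 219.2, 17.5, 31.2], 0.74)]
coaster [([266.8, 181.9, 21.5, 13.2], 0.58), ([223.9, 221.9, 19.9, 22.4], 0.48), ([401.5, 234.4, 26.0, 37.1], 0.36)]
press [([256.5, 144.0
[... 341 characters left out ...]
, [0.0, 0.0, 0.0, 1.0]]
pot_copper [([337.6, 377.0, 32.0, 23.0], 0.88), ([312.9, 308.2, 60.7, 43.4], 0.56)]
pot_brass [([279.8, 233.8, 52.9, 43.4], 0.69)]
pot_silver [([250.4, 101.2, 111.4, 130.4], 0.68)]
mug [([302.1, 181.0, 36.3, 36.4], 0.93)]
coaster [([388.5, 154.9, 27.3, 19.5], 0.72)]
press [([249.2, 102.3, 117.5, 131.9], 0.8)]
tray_in [([310.5, 316.2, 31.0, 26.1], 0.67), ([316.0, 93.3, 83.2, 63.7], 0.66)]
lever_grip [([285.5, 106.3, 77.3, 32.2], 0.62)]
[[328.62065199396375, 0.0, 318.1579913169992], [0.0, 328.62065199396375, 195.5391589340264], [0.0, 0.0, 1.0]] [[0.0007, -0.9675, -0.2527, 0.0745], [1.0, 0.0008, -0.0002, -0.0005], [0.0004, -0.2527, 0.9675, -0.1694], [0.0, 0.0, 0.0, 1.0]]
```

View pics/scene0.png

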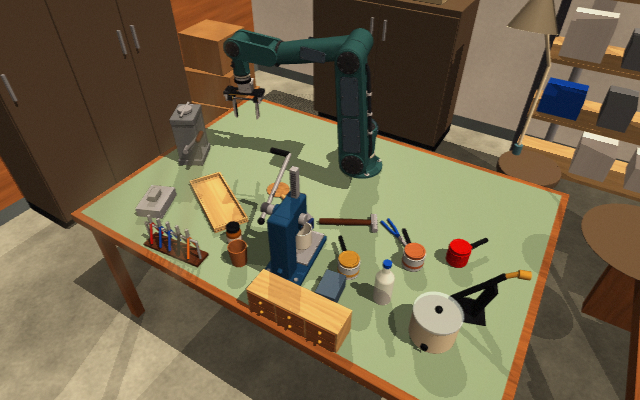

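View pics/side0.png

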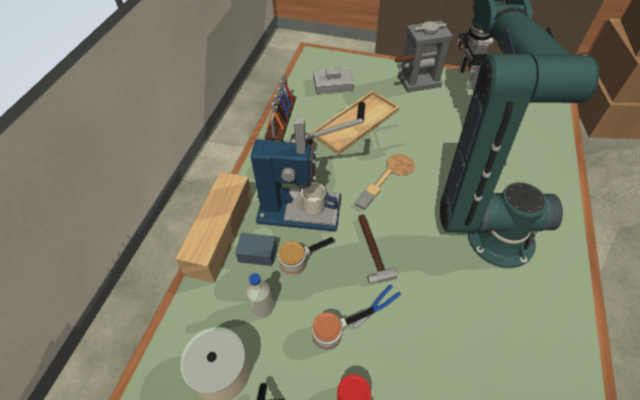

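The side view shows the copper pot at (327,329), its red look-alike at (354,390), the brass pot at (293,256), the mug on the bed at (314,198), the coaster at (401,164), the tray around (355,122) and the lever grip at (362,112). There is no silver pot. In the scene view, copper is at (414,256), red at (459,253) and brass at (348,262). The pliers lie close to the copper handle. I choose the pot with the orange-copper lid and grey body, not the all-red one.

```bash
cat > h.py <<'E'
import numpy as np, cv2
from bench import robot, snapshot, spotter
from scipy.spatial.transform import Rotation as R
def pose():
    o=robot.get_obs(); T=np.eye(4); T[:3,:3]=R.from_euler('xyz',o['ee_rot']).as_matrix(); T[:3,3]=o['tool_pos']; return T,o
def snap(n):
    T,_=pose(); p=snapshot(n); p['E']=T@np.array(p['hand_eye']) if n=='wrist' else np.array(p['extrinsics']); return p
def ray(p,u,v,z):
    E=p['E']; d=E[:3,:3]@np.linalg.inv(p['camera_matrix'])@[u,v,1]; return E[:3,3]+d*(z-E[2,3])/d[2]
def proj(p,X):
    E=p['E']; c=(np.atleast_2d(X)-E[:3,3])@E[:3,:3]; q=c@np.array(p['camera_matrix']).T; return q[:,:2]/q[:,2:]
def tool(target,yaw,rpy=None):
    "shift (tool axes) + rotvec deg from present measured pose to target TCP, tool down with yaw"
    T,o=pose(); Rt=R.from_euler('xyz',[np.pi,0,yaw]).as_matrix()
    s=T[:3,:3].T@(np.array(target)-T[:3,3]); r=R.from_matrix(T[:3,:3].T@Rt).as_rotvec(degrees=True)
    return np.round(s,4),np.round(r,1)
def cen(p,n,z,i=0):
    d=spotter.trace(n,p)
    if not d: return None
    m=d[i]['region']; ys,xs=np.nonzero(m); return np.round(ray(p,xs.mean(),ys.mean(),z),4),d[i]['conf']
E
python3 - <<'E'
from h import *
s=snap("side"); c=snap("scene")
for (p,n,pts) in ((s,'side',dict(copper=(327,327,.08),brass=(293,253,.08),red=(354,388,.08),mug=(314,193,.115),coaster=(401,164,.005),grip=(362,111,.338),tr1=(371,94,.026),tr2=(398,108,.026),tr3=(329,151,.026),coph=(372,309,.0555),brh=(333,240,.0555))),
 (c,'scene',dict(copper=(414,251,.08),brass=(348,257,.08),mug=(303,230,.115),coaster=(278,188,.005),grip=(279,151,.338),trA=(191,178,.026),trB=(213,170,.026),trC=(246,222,.026),trD=(223,230,.026),coph=(404,230,.0555),brh=(340,238,.0555)))):
    for k,v in pts.items(): print(n,k,np.round(ray(p,*v),3))
a=cv2.resize(s['img'][90:240,240:410],None,fx=4.5,fy=4,interpolation=cv2.INTER_CUBIC)
cv2.imwrite('pics/c1.png',cv2.resize(s['img'][90:240,240:410],None,fx=4,fy=4,interpolation=cv2.INTER_CUBIC))
b=cv2.resize(c['img'][215:285,325:485],None,fx=5,fy=5,interpolation=cv2.INTER_CUBIC)
cv2.imwrite('pics/c2.png',b)
E
```

```text
side copper [0.455 0.456 0.08 ]
side brass [0.609 0.269 0.08 ]
side red [0.353 0.583 0.08 ]
side mug [0.604 0.063 0.115]
side coaster [ 0.359 -0.233  0.005]
side grip [ 0.5   -0.105  0.338]
side tr1 [ 0.542 -0.569  0.026]
side tr2 [ 0.419 -0.512  0.026]
side tr3 [ 0.627 -0.207  0.026]
side coph [0.351 0.365 0.056]
side brh [0.51  0.179 0.056]
scene copper [0.464 0.458 0.08 ]
scene brass [0.615 0.267 0.08 ]
scene mug [0.613 0.074 0.115]
scene coaster [ 0.356 -0.229  0.005]
scene grip [ 0.498 -0.101  0.338]
scene trA [ 0.525 -0.595  0.026]
scene trB [ 0.427 -0.55   0.026]
scene trC [ 0.623 -0.199  0.026]
scene trD [ 0.707 -0.249  0.026]
scene coph [0.358 0.378 0.056]
scene brh [0.527 0.185 0.056]
```

View pics/c1.png

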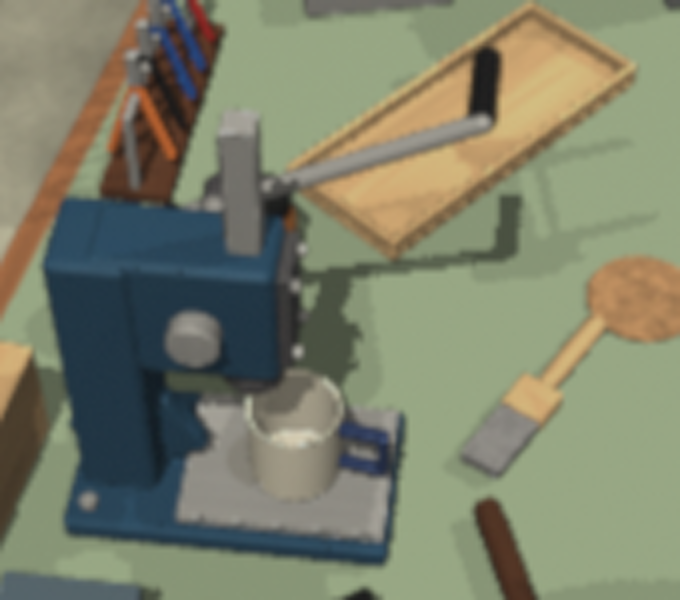

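View pics/c2.png

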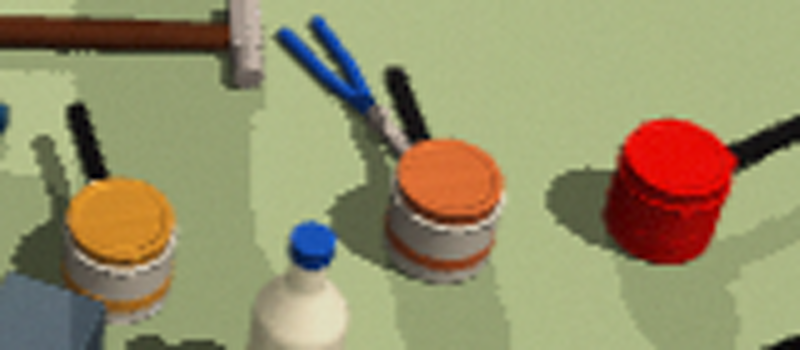

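Run:
```python
from h import *
s=snap("side")
for k,v in dict(bF_my=(340.5,193,.035),bF_py=(336.3,225,.035),bB_py=(284.5,220,.035),mughandle=(336,200,.101),grip_out=(361.5,103,.338),grip_in=(360.5,119,.338),
  headTopF=(311,148,.297)).items(): print(k,np.round(ray(s,*v),3))
```

```text
bF_my [ 0.536 -0.02   0.035]
bF_py [0.517 0.11  0.035]
bB_py [0.684 0.136 0.035]
mughandle [0.532 0.061 0.101]
grip_out [ 0.51  -0.139  0.338]
grip_in [ 0.497 -0.07   0.338]
headTopF [0.615 0.043 0.297]
```

Emit:
servo_tool(
  commands=[0.05,-0.05,-0.06,0,0,-10,0.094,0.1,-0.1,-0.12,0,0,-20,0.094,0.15,-0.15,-0.18,0,0,-30,0.094,0.2,-0.2,-0.22,0,0,-40,0.094,0.24,-0.24,-0.235,0,0,-50,0.094,0.28,-0.28,-0.235,0,0,-60,0.094,0.32,-0.32,-0.235,0,0,-70,0.094,0.36,-0.36,-0.235,0,0,-80,0.094,0.4,-0.4,-0.235,0,0,-90,0.094,0.438,-0.436,-0.235,0,0,-100,0.094],
)

```text
time: 2.35
tool_pos: [0.4245, -0.0043, 0.4497]
ee_rot: [3.14, 0.001, 2.115]
wrist_force: [0.3, -1.0, -0.5]
width: 0.0941
finger_force: 0.0
```

Emit:
servo_tool(
  commands=[0,0,0,0,0,-10,0.094,0,0,0,0,0,-20,0.094,0,0,0,0,0,-30,0.094,0,0,0,0,0,-40,0.094,0,0,0,0,0,-50,0.094,0,0,0,0,0,-60,0.094,0,0,0,0,0,-66,0.094,0,0,0,0,0,-66,0.094],
)

```text
time: 3.35
tool_pos: [0.4241, -0.0063, 0.4492]
ee_rot: [-3.141, 0.0, -3.023]
wrist_force: [0.5, -0.1, -0.6]
width: 0.094
finger_force: 0.0
```

Run:
```python
from h import *
p=snap("wrist"); T,o=pose(); print(o['time'],np.round(o['tool_pos'],3),np.round(o['ee_rot'],3))
for n,z in (("mug",.115),("mug_handle",.1),("coaster",.005),("pot_brass",.08),("pot_copper",.08)): print(n,cen(p,n,z))
for X in [(0.635,0.061,0.035),(0.498,-.1,.338)]: print(proj(p,X))
cv2.imwrite('pics/w1.png',p['img'])
```

```text
3.4 [ 0.424 -0.006  0.449] [-3.141  0.    -3.024]
mug (array([0.5899, 0.0556, 0.115 ]), 0.69)
mug_handle (array([0.4527, 0.4343, 0.1   ]), 0.33)
coaster (array([ 0.564 , -0.4248,  0.005 ]), 0.52)
pot_brass (array([0.567 , 0.2472, 0.08  ]), 0.66)
pot_copper (array([0.3584, 0.5031, 0.08  ]), 0.84)
[[339.09759492 263.19872996]]
[[207.75356964 259.03358791]]
```

View pics/w1.png

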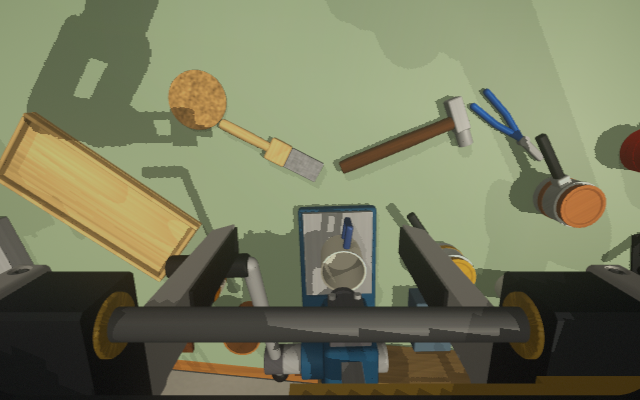

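The wrist view shows the coaster at (197,100), the brush at (295,160) and the tray with corners at (30,113), (198,228), (160,278) and (0,180). The front corners of the bed are at (301,210) and (374,209). The mug's rim centre is near (343,271), and its handle bar runs from (349,219) to (346,247). The copper pot is at (580,205).

Run:
```python
from h import *
p=snap("wrist")
for k,v in dict(coaster=(197.5,100,.005),bF_my=(300.5,210,.035),bF_py=(374.5,209.5,.035),mugrim=(343.5,271,.115),hend=(349,220,.106),hroot=(346,246,.106),gripOut=(168,266,.338),gripIn=(245,262,.338),t1=(30,113,.026),t2=(198,228,.026),t3=(160,278,.026),t4=(0,180,.026),copper=(582,206,.08),coph=(541,137,.055)).items(): print(k,np.round(ray(p,*v),3))
s=snap("side");c=snap("scene")
for q in(s,c):
  for n,z in (("mug",.075),("pot_brass",.04),("pot_copper",.04)): print(n,cen(q,n,z))
  d=spotter.trace("coaster",q)
```

```text
coaster [ 0.362 -0.23   0.005]
bF_my [ 0.536 -0.025  0.035]
bF_py [0.519 0.112 0.035]
mugrim [0.609 0.06  0.115]
hend [0.521 0.058 0.106]
hroot [0.568 0.059 0.106]
gripOut [ 0.51  -0.137  0.338]
gripIn [ 0.497 -0.065  0.338]
t1 [ 0.419 -0.513  0.026]
t2 [ 0.598 -0.216  0.026]
t3 [ 0.714 -0.288  0.026]
t4 [ 0.547 -0.58   0.026]
copper [0.458 0.453 0.08 ]
coph [0.353 0.366 0.055]
mug None
pot_brass (array([0.6046, 0.2541, 0.04  ]), 0.96)
pot_copper (array([0.354, 0.574, 0.04 ]), 0.87)
mug (array([0.598 , 0.0723, 0.075 ]), 0.7)
pot_brass (array([0.6043, 0.2609, 0.04  ]), 0.67)
pot_copper (array([0.3396, 0.5996, 0.04  ]), 0.88)
```

Run:
```python
from h import *
print(tool((.542,.059,.22),3.16)); print(tool((.52,.059,.30),3.16))
```

```text
(array([-0.1248,  0.0508,  0.229 ]), array([-0. , -0. ,  5.8]))
(array([-0.1029,  0.0534,  0.149 ]), array([-0. , -0. ,  5.8]))
```

Emit:
servo_tool(
  commands=[-0.04,0.03,0.04,0,0,3,0.05,-0.08,0.053,0.09,0,0,5.8,0.05,-0.1,0.053,0.14,0,0,5.8,0.05,-0.1,0.053,0.175,0,0,5.8,0.05,-0.1,0.053,0.175,0,0,5.8,0.05],
)

```text
time: 4.82
tool_pos: [0.5156, 0.0583, 0.2701]
ee_rot: [-3.142, -0.008, -3.123]
wrist_force: [-0.7, 0.3, 0.6]
width: 0.0505
finger_force: 0.0
```

Run:
```python
from h import *
p=snap("wrist"); T,o=pose(); print(o['time'],np.round(o['tool_pos'],3),np.round(o['ee_rot'],3))
print(cen(p,"mug",.1),cen(p,"mug_handle",.106)); print(proj(p,[(0.542,.059,.106),(.6,.06,.115)]))
cv2.imwrite('pics/w2.png',p['img'])
```

```text
4.875 [0.517 0.058 0.273] [-3.142e+00 -2.000e-03 -3.123e+00]
(array([0.5998, 0.0591, 0.1   ]), 0.83) None
[[317.29541109 207.31602714]
 [317.21143418 261.42972771]]
```

View pics/w2.png

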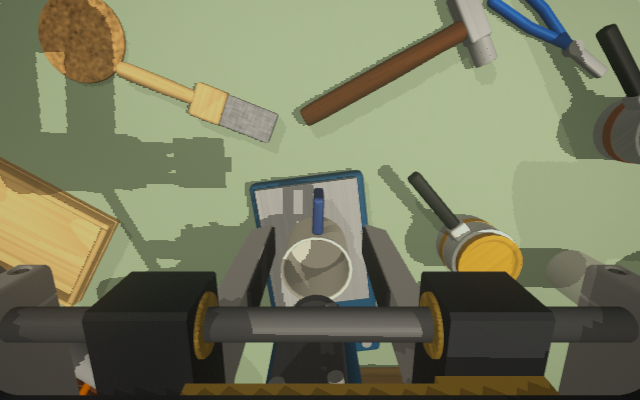

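Emit:
servo_tool(
  commands=[-0.027,0.001,0.02,0,0,0,0.04,-0.027,0.001,0.07,0,0,0,0.04,-0.027,0.001,0.12,0,0,0,0.04,-0.027,0.001,0.16,0,0,0,0.04,-0.027,0.001,0.18,0,0,0,0.04,-0.027,0.001,0.18,0,0,0,0.04,-0.027,0.001,0.18,0,0,0,0,-0.027,0.001,0.18,0,0,0,0,-0.027,0.001,0.18,0,0,0,0,-0.027,0.001,0.18,0,0,0,0],
)

```text
time: 6.22
tool_pos: [0.5448, 0.0595, 0.0953]
ee_rot: [-3.141, 0.002, -3.123]
wrist_force: [-0.4, -0.2, 2.4]
width: 0.0113
finger_force: 29.8
```

Emit:
servo_tool(
  commands=[0,0,-0.01,0,0,0,0,0,0,-0.018,0,0,0,0,0.02,0,-0.018,0,0,0,0,0.05,0,-0.018,0,0,0,0,0.09,0,-0.02,0,0,0,0,0.13,0,-0.04,0,0,0,0,0.165,0,-0.07,0,0,0,0,0.165,0,-0.09,0,0,0,0,0.165,0,-0.09,0,0,0,0],
)

```text
time: 7.35
tool_pos: [0.38, 0.0567, 0.1861]
ee_rot: [-3.141, 0.005, -3.123]
wrist_force: [0.3, -0.0, -1.0]
width: 0.0116
finger_force: 30.0
```

Run:
```python
from h import *
T,o=pose(); print(o['tool_pos'],o['width']); print(tool((.313,-.199,.16),2.576)); print(tool((.313,-.199,.066),2.576))
s=snap('side'); cv2.imwrite('pics/s3.png',s['img'][100:300,250:550])
```

```text
[0.37998174 0.05673209 0.1861332 ] 0.011646552382972169
(array([ 0.0718, -0.2545,  0.0258]), array([ 0.1,  0.3, 33.5]))
(array([ 0.0722, -0.2544,  0.1198]), array([ 0.1,  0.3, 33.5]))
```

Emit:
servo_tool(
  commands=[0.015,-0.05,0,0,0,5,0,0.03,-0.1,0,0,0,12,0,0.045,-0.15,0,0,0,19,0,0.06,-0.2,0,0,0,26,0,0.07,-0.24,0,0,0,33.5,0,0.072,-0.254,0.01,0,0,33.5,0,0.072,-0.254,0.03,0,0,33.5,0,0.072,-0.254,0.03,0,0,33.5,0],
)

```text
time: 8.4
tool_pos: [0.3106, -0.197, 0.151]
ee_rot: [3.14, -0.007, 2.576]
wrist_force: [0.1, 0.5, -2.3]
width: 0.0115
finger_force: 30.0
```

Run:
```python
from h import *
p=snap("wrist");T,o=pose(); print(np.round(o['tool_pos'],4),o['width'],np.round(o['wrist_force'],1)); print(tool((.313,-.199,.068),2.576))
d=spotter.trace('mug',p); print([(x['box'],x['conf']) for x in d]); print(cen(p,'coaster',.005))
cv2.imwrite('pics/w3.png',p['img'])
```

```text
[ 0.3113 -0.1975  0.1524] 0.011305599951077128 [-0.  -0.1 -1.4]
(array([-0.0026, -0.0005,  0.0844]), array([ 0.1, -0.2,  0. ]))
[([300.1, 205.3, 42.8, 178.7], 0.89)]
(array([ 0.34  , -0.2236,  0.005 ]), 0.59)
```

View pics/w3.png

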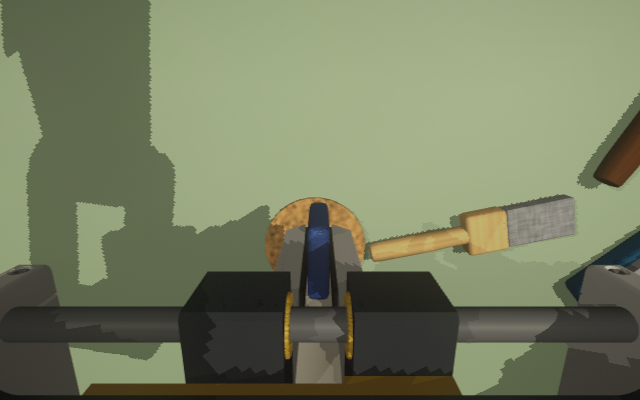

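Emit:
servo_tool(
  commands=[-0.002,0,0.04,0,0,0,0,-0.002,0,0.07,0,0,0,0,-0.002,0,0.08,0,0,0,0,-0.002,0,0.085,0,0,0,0,-0.002,0,0.085,0,0,0,0],
)

```text
time: 9.18
tool_pos: [0.3141, -0.2001, 0.0701]
ee_rot: [-3.141, 0.002, 2.575]
wrist_force: [-0.6, -0.3, -2.5]
width: 0.0114
finger_force: 30.0
```

Emit:
servo_tool(
  commands=[0,0,0.002,0,0,0,0,0,0,0.002,0,0,0,0],
)

```text
time: 9.43
tool_pos: [0.3138, -0.1999, 0.0676]
ee_rot: [-3.141, 0.001, 2.575]
wrist_force: [-0.4, 0.0, -1.8]
width: 0.0115
finger_force: 30.0
```

Emit:
servo_tool(
  commands=[0,0,0.002,0,0,0,0,0,0,0.004,0,0,0,0,0,0,0.004,0,0,0,0],
)

```text
time: 9.8
tool_pos: [0.3137, -0.1999, 0.0653]
ee_rot: [-3.141, 0.001, 2.575]
wrist_force: [-5.1, 4.1, 10.3]
width: 0.0119
finger_force: 30.0
```

Emit:
servo_tool(
  commands=[0,0,-0.001,0,0,0,0.03,0,0,-0.001,0,0,0,0.03,0,0,-0.001,0,0,0,0.03,0,0,-0.03,0,0,0,0.03,0,0,-0.08,0,0,0,0.03,0,0,-0.14,0,0,0,0.03,0,0,-0.2,0,0,0,0.03,0,0,-0.24,0,0,0,0.03,0,0,-0.24,0,0,0,0.03],
)

```text
time: 10.92
tool_pos: [0.3146, -0.2007, 0.3067]
ee_rot: [-3.14, 0.007, 2.575]
wrist_force: [-0.3, 0.9, -0.1]
width: 0.03
finger_force: 0.0
```

Run:
```python
from h import *
T,o=pose(); print(o['time'],np.round(o['tool_pos'],4),o['width'],np.round(o['wrist_force'],1)); print(tool((.45,.13,.30),-2.417))
s=snap("side"); cv2.imwrite('pics/s4.png',cv2.resize(s['img'][90:290,250:450],None,fx=3,fy=3)); print(cen(s,'mug',.045),cen(s,'pot_brass',.04),cen(s,'pot_copper',.04))
```

```text
10.925 [ 0.3146 -0.2007  0.3067] 0.030048237279957115 [-0.3  0.9 -0.1]
(array([0.0633, 0.3517, 0.0058]), array([ -0.3,   0.3, -74. ]))
(array([ 0.3593, -0.231 ,  0.045 ]), 0.63) (array([0.6058, 0.2559, 0.04  ]), 0.96) (array([0.4457, 0.443 , 0.04  ]), 0.95)
```

View pics/s4.png

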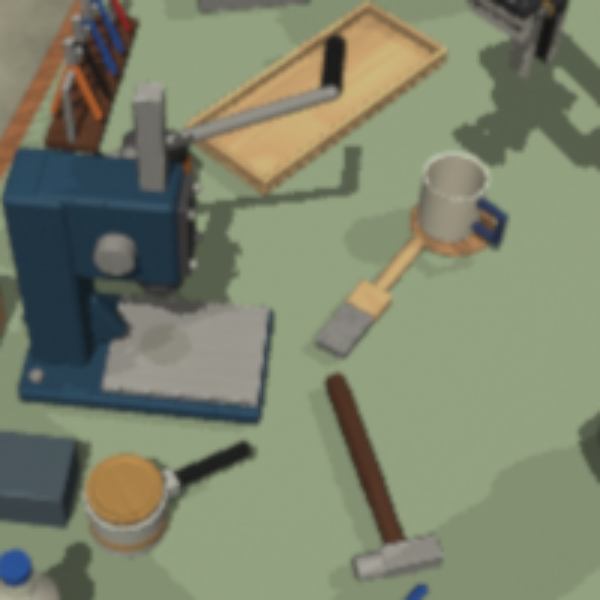

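The mug stands upright in the middle of the coaster, at crop (452,200). The bed is now empty.

Emit:
servo_tool(
  commands=[0.008,0.05,0,0,0,-10,0.04,0.016,0.1,0,0,0,-20,0.04,0.024,0.15,0,0,0,-30,0.04,0.032,0.2,0,0,0,-40,0.04,0.04,0.24,0,0,0,-50,0.04,0.05,0.28,0,0,0,-60,0.04,0.06,0.32,0,0,0,-68,0.04,0.063,0.352,0.006,0,0,-74,0.04,0.063,0.352,0.006,0,0,-74,0.04,0.063,0.352,0.006,0,0,-74,0.04],
)

```text
time: 12.38
tool_pos: [0.4486, 0.1306, 0.2958]
ee_rot: [3.141, -0.003, -2.418]
wrist_force: [-0.6, 0.2, -0.3]
width: 0.04
finger_force: 0.0
```

Run:
```python
from h import *
p=snap("wrist"); T,o=pose(); print(o['time'],np.round(o['tool_pos'],3),np.round(o['ee_rot'],3))
print([(d['box'],d['conf']) for d in spotter.trace('pot_brass',p)]); print(proj(p,[(.612,.268,.08),(.531,.196,.0555)]))
cv2.imwrite('pics/w5.png',p['img'])
```

```text
12.425 [0.449 0.13  0.296] [ 3.141e+00 -2.000e-03 -2.418e+00]
[([283.4, 222.9, 54.0, 132.9], 0.82)]
[[313.85023645 327.53276106]
 [313.64151823 245.99912285]]
```

View pics/w5.png

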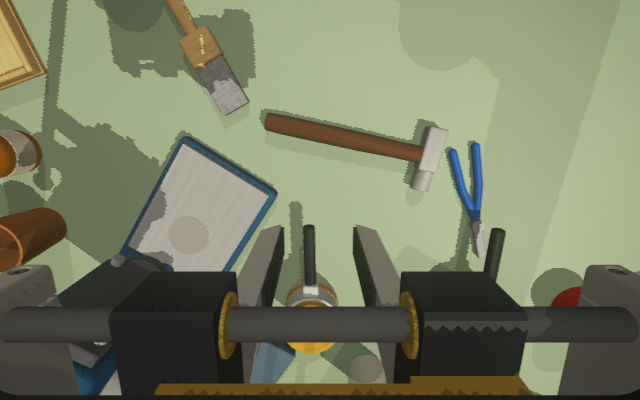

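Run:
```python
from h import *
p=snap("wrist")
a=ray(p,309,227,.0555);b=ray(p,311.5,285,.0555);d=(a-b)[:2];d/=np.linalg.norm(d)
print(a,b,np.arctan2(d[1],d[0]),'grasp',a[:2]-.032*d,'axis',a[:2]-.14*d)
print(tool((*(a[:2]-.032*d),.13),np.arctan2(d[1],d[0])))
for v in ((186,138,.035),(277,191,.035)): print(ray(p,*v))
```

```text
[0.51590201 0.17350004 0.0555    ] [0.57822579 0.23242874 0.0555    ] -2.3841872665372392 grasp [0.53915388 0.19548527] axis [0.61762896 0.26968542]
(array([-0.1108, -0.0107,  0.1671]), array([-0., -0., -2.]))
[ 0.53530986 -0.02200714  0.035     ]
[0.51169406 0.11168973 0.035     ]
```

Emit:
servo_tool(
  commands=[-0.05,-0.005,0.02,0,0,-2,0.045,-0.1,-0.01,0.06,0,0,-2,0.045,-0.109,-0.01,0.11,0,0,-2,0.045,-0.109,-0.01,0.15,0,0,-2,0.045,-0.109,-0.01,0.19,0,0,-2,0.045,-0.109,-0.01,0.23,0,0,-2,0.045,-0.109,-0.01,0.256,0,0,-2,0.045,-0.109,-0.01,0.256,0,0,-2,0.045,-0.109,-0.01,0.256,0,0,-2,0.045],
)

```text
time: 13.65
tool_pos: [0.5385, 0.1957, 0.0427]
ee_rot: [-3.14, 0.002, -2.382]
wrist_force: [0.6, -0.1, 0.5]
width: 0.0446
finger_force: 0.0
```

Emit:
servo_tool(
  commands=[0,0,0,0,0,0,0,0,0,0,0,0,0,0,0,0,0,0,0,0,0,0,0,0,0,0,0,0],
)

```text
time: 14.15
tool_pos: [0.5381, 0.1958, 0.0416]
ee_rot: [-3.14, 0.001, -2.382]
wrist_force: [0.5, -1.4, 1.7]
width: 0.0157
finger_force: 29.8
```

Run:
```python
from h import *
p=snap("side");T,o=pose(); print(o['time'],np.round(o['tool_pos'],4),np.round(o['ee_rot'],3))
print(cen(p,'pot_brass',.04))
cv2.imwrite('pics/s5.png',cv2.resize(p['img'][130:310,230:430],None,fx=3,fy=3))
```

```text
14.2 [0.5381 0.1958 0.0416] [-3.140e+00  1.000e-03 -2.382e+00]
(array([0.6079, 0.261 , 0.04  ]), 0.67)
```

View pics/s5.png

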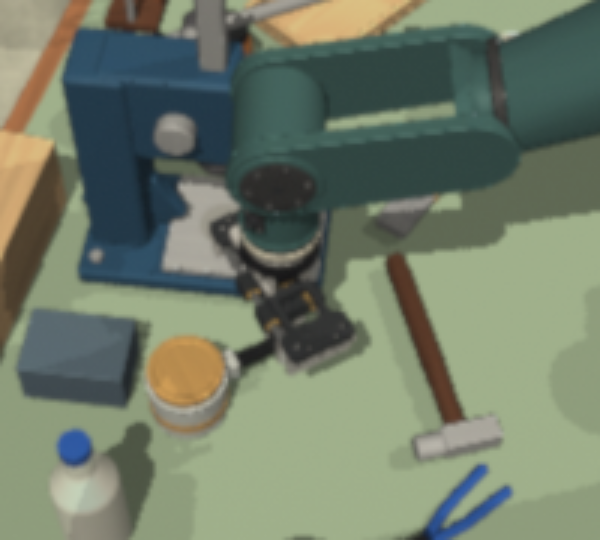

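Emit:
servo_tool(
  commands=[0,0,-0.02,0,0,0,0,0.01,0.01,-0.04,0,0,0,0,0.03,0.03,-0.05,0,0,6,0,0.05,0.05,-0.05,0,0,14,0,0.054,0.057,-0.05,0,0,22,0,0.054,0.057,-0.05,0,0,30,0,0.054,0.057,-0.05,0,0,40,0,0.054,0.057,-0.05,0,0,50,0,0.054,0.057,-0.05,0,0,60,0,0.054,0.057,-0.05,0,0,69,0],
)

```text
time: 15.5
tool_pos: [0.4585, 0.2006, 0.0905]
ee_rot: [3.141, -0.002, 2.693]
wrist_force: [0.9, 0.0, -0.6]
width: 0.016
finger_force: 29.7
```

Run:
```python
from h import *
T,o=pose(); print(o['time'],np.round(o['tool_pos'],4),np.round(o['ee_rot'],3),o['width'],np.round(o['wrist_force'],1))
print(tool((.538,.107,.088),2.69))
p=snap('side'); cv2.imwrite('pics/s6.png',cv2.resize(p['img'][130:310,230:430],None,fx=3,fy=3)); d=spotter.trace('pot_brass',p); print(cen(p,'pot_brass',.09))
w=snap('wrist'); ys=[ray(w,*v) for v in ()]; cv2.imwrite('pics/w6.png',w['img'])
```

```text
15.5 [0.4585 0.2006 0.0905] [ 3.141e+00 -2.000e-03  2.693e+00] 0.01596849529713646 [ 0.9  0.  -0.6]
(array([-0.1123, -0.0498,  0.0023]), array([ 0. , -0.1,  0.2]))
(array([0.5373, 0.1855, 0.09  ]), 0.94)
```

View pics/w6.png

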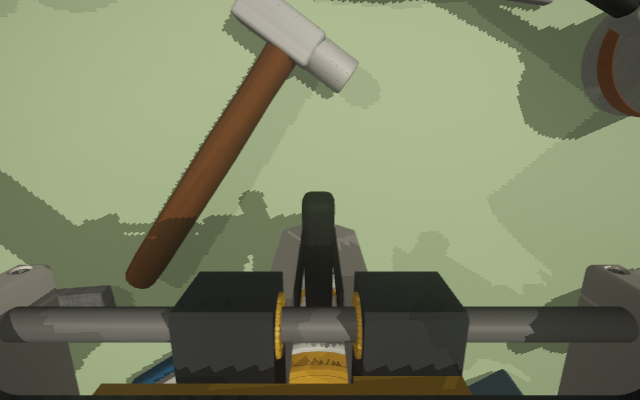

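Emit:
servo_tool(
  commands=[-0.03,-0.013,0,0,0,0,0,-0.06,-0.027,0,0,0,0,0,-0.09,-0.04,0,0,0,0,0,-0.112,-0.05,0,0,0,0,0,-0.112,-0.05,0.002,0,0,0,0,-0.112,-0.05,0.008,0,0,0,0,-0.112,-0.05,0.012,0,0,0,0,-0.112,-0.05,0.012,0,0,0,0],
)

```text
time: 16.7
tool_pos: [0.5377, 0.1299, 0.1057]
ee_rot: [3.095, -0.011, 2.71]
wrist_force: [-45.8, 40.1, 92.7]
width: 0.0183
finger_force: 76.3
```

Run:
```python
from h import *
T,o=pose(); print(o['time'],np.round(o['tool_pos'],4),np.round(o['wrist_force'],1))
p=snap('side');w=snap('wrist')
print(w and np.round(ray(w,318,192,.1),4))
cv2.imwrite('pics/s7.png',np.hstack([cv2.resize(p['img'][90:240,240:370],(520,600),interpolation=cv2.INTER_CUBIC),cv2.resize(w['img'],(280,175))[ :0].reshape(0,280,3) if 0 else np.zeros((600,1,3),np.uint8)]))
```

```text
16.7 [0.5377 0.1299 0.1057] [-45.8  40.1  92.7]
[0.5115 0.1436 0.1   ]
```

View pics/s7.png

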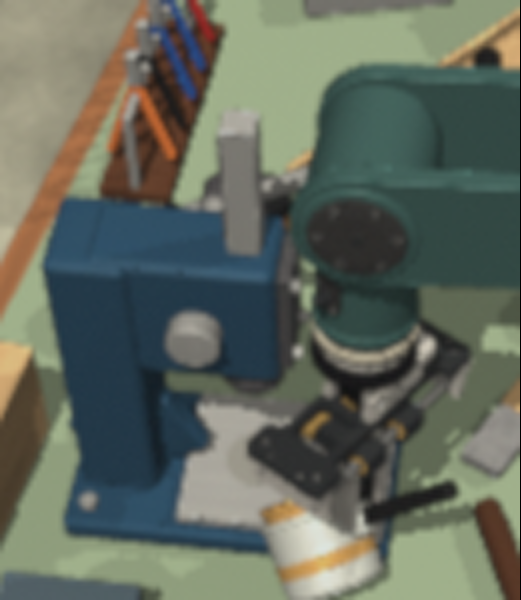

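The pot caught the edge of the bed and is tilted in the grip, so I am backing out.

Emit:
servo_tool(
  commands=[0.02,0.01,-0.01,0,0,0,0,0.04,0.02,-0.02,0,0,0,0,0.07,0.035,-0.03,0,0,0,0,0.1,0.045,-0.03,0,0,0,0,0.112,0.05,-0.03,0,0,0,0,0.112,0.05,-0.03,0,0,0,0],
)

```text
time: 17.55
tool_pos: [0.4583, 0.2001, 0.1082]
ee_rot: [-3.14, -0.001, 2.699]
wrist_force: [-0.9, 0.2, -1.6]
width: 0.0155
finger_force: 29.5
```

Run:
```python
from h import *
T,o=pose(); print(o['time'],np.round(o['tool_pos'],4),np.round(o['ee_rot'],3),np.round(o['wrist_force'],1),o['width'],o['finger_force'])
p=snap('side');c=snap('scene');w=snap('wrist')
I=[cv2.resize(p['img'][150:290,250:390],(400,400),interpolation=cv2.INTER_CUBIC),cv2.resize(c['img'][180:300,290:410],(400,400),interpolation=cv2.INTER_CUBIC)]
cv2.imwrite('pics/s8.png',np.hstack(I))
```

```text
17.55 [0.4583 0.2001 0.1082] [-3.140e+00 -1.000e-03  2.699e+00] [-0.9  0.2 -1.6] 0.01550711846885531 29.456719842273742
```

View pics/s8.png

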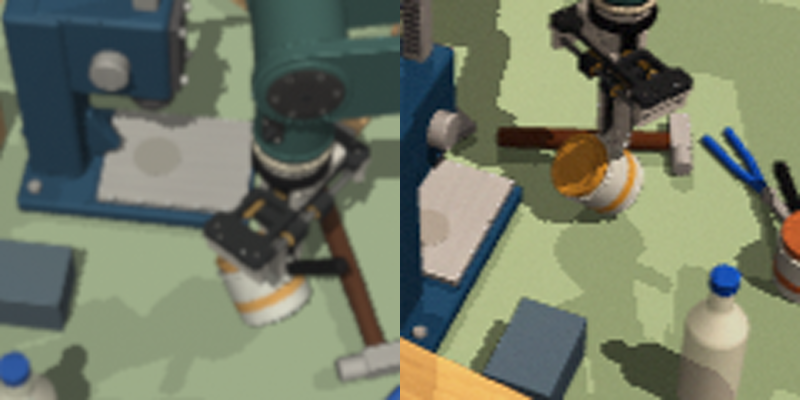

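```bash
cat > fit.py <<'E'
from h import *
def u_of(T,th): return T[:3,:3]@np.array([0,-np.sin(th),-np.cos(th)])
def hull(p,C,u):
    a=np.cross(u,[.3,.5,.77]);a/=np.linalg.norm(a);b=np.cross(u,a);t=np.linspace(0,2*np.pi,40)
    ring=np.outer(np.cos(t),a)+np.outer(np.sin(t),b)
    P=np.vstack([C-.048*u+.04*ring,C+.018*u+.0415*ring,C+.032*u+.0385*ring])
    m=np.zeros((400,640),np.uint8); cv2.fillConvexPoly(m,cv2.convexHull(proj(p,P).astype(np.float32)).astype(np.int32),1); return m>0
def fit(name='pot_brass',d=.107,cams=('scene','side')):
    T,_=pose(); P=T[:3,3]-.008*T[:3,2]; C=P-d*T[:3,0]
    pics=[snap(c) for c in cams]; tr=[spotter.trace(name,p) for p in pics]; print([len(x) and x[0]['box'] for x in tr])
    for deg in range(-120,121,15):
        u=u_of(T,np.radians(deg)); s=[]
        for p,t in zip(pics,tr):
            if t: m=hull(p,C,u); r=t[0]['region']; s.append(round((m&r).sum()/(m|r).sum(),2))
        print(deg,s,[np.round(proj(p,C+.032*u)[0]) for p in pics],[np.round(proj(p,C-.048*u)[0]) for p in pics])
if __name__=='__main__': fit()
E
python3 fit.py
```

```text
[[335.3, 222.5, 30.0, 21.4], [327.3, 238.3, 44.8, 27.9]]
-120 [np.float64(0.07), np.float64(0.0)] [array([333., 236.]), array([315., 227.])] [array([323., 217.]), array([330., 206.])]
-105 [np.float64(0.07), np.float64(0.0)] [array([334., 235.]), array([314., 227.])] [array([322., 219.]), array([331., 207.])]
-90 [np.float64(0.08), np.float64(0.0)] [array([334., 233.]), array([314., 225.])] [array([322., 221.]), array([331., 209.])]
-75 [np.float64(0.09), np.float64(0.0)] [array([334., 232.]), array([314., 224.])] [array([322., 223.]), array([331., 212.])]
-60 [np.float64(0.1), np.float64(0.0)] [array([333., 230.]), array([315., 222.])] [array([323., 226.]), array([330., 215.])]
-45 [np.float64(0.09), np.float64(0.0)] [array([333., 228.]), array([316., 219.])] [array([324., 229.]), array([328., 218.])]
-30 [np.float64(0.08), np.float64(0.0)] [array([332., 225.]), array([317., 217.])] [array([325., 232.]), array([326., 221.])]
-15 [np.float64(0.07), np.float64(0.0)] [array([331., 224.]), array([319., 215.])] [array([327., 235.]), array([324., 225.])]
0 [np.float64(0.07), np.float64(0.
[... 390 characters left out ...]
, 220.]), array([326., 210.])] [array([334., 240.]), array([314., 232.])]
60 [np.float64(0.11), np.float64(0.0)] [array([325., 221.]), array([327., 210.])] [array([335., 239.]), array([312., 232.])]
75 [np.float64(0.12), np.float64(0.0)] [array([325., 222.]), array([328., 211.])] [array([336., 238.]), array([311., 231.])]
90 [np.float64(0.13), np.float64(0.0)] [array([324., 223.]), array([328., 212.])] [array([336., 236.]), array([310., 229.])]
105 [np.float64(0.15), np.float64(0.0)] [array([324., 225.]), array([328., 214.])] [array([336., 233.]), array([311., 226.])]
120 [np.float64(0.15), np.float64(0.0)] [array([325., 227.]), array([327., 216.])] [array([336., 230.]), array([311., 223.])]
```

```bash
cat > fit2.py <<'E'
from fit import *
from scipy.optimize import differential_evolution
def fit2(name='pot_brass',show=None):
    T,_=pose(); P=T[:3,3]-.006*T[:3,2]
    pics=[snap('scene'),snap('side')]; reg=[spotter.trace(name,p)[0]['region'] for p in pics]
    hsv=[cv2.cvtColor(p['img'],cv2.COLOR_BGR2HSV) for p in pics]
    yel=[r&(h[...,1]>130)&(h[...,0]>10)&(h[...,0]<30)&(h[...,2]>60) for r,h in zip(reg,hsv)]
    blk=[r&(h[...,2]<50) for r,h in zip(reg,hsv)]
    print([int(y.sum()) for y in yel],[int(b.sum()) for b in blk],[np.argwhere(b).mean(0)[::-1].round() if b.any() else 0 for b in blk])
    def geo(x):
        Rr=T[:3,:3]@R.from_rotvec(x[:3]).as_matrix()   # cols: h, ., -u
        h=Rr[:,0];u=-Rr[:,2]; C=P-x[3]*h; return C,h,u
    def model(x,p):
        C,h,u=geo(x); m=hull(p,C,u)
        v=-Rc if False else None
        hb=np.zeros((400,640),np.uint8); q=proj(p,np.array([C+.04*h,C+.14*h])); cv2.line(hb,tuple(np.int32(q[0])),tuple(np.int32(q[1])),1,5)
        a=np.cross(u,h);t=np.linspace(0,6.28,30); ring=np.outer(np.cos(t),h)+np.outer(np.sin(t),a)
        L=np.zeros((400,640),np.uint8)
        for z0,z1,r in((.020,.032,.0385),):
            cv2.fillConvexPoly(L,cv2.convexHull(proj(p,np.vstack([C+z0*u+r*ring,C+z1*u+r*ring])).astype(np.float32)).astype(np.int32),1)
        return m,hb>0,L>0
    def cost(x):
        s=0
        for i,p in enumerate(pics):
            m,hb,L=model(x,p); r=reg[i]; body=r&~blk[i]
            s-=(m&body).sum()/(m|body).sum() if i==0 else .5*(m&body).sum()/max(body.sum(),1)+.5*(m&body).sum()/(m|body).sum()
            s-=.5*(L&yel[i]).sum()/max((L|yel[i]).sum(),1)
            if blk[i].sum()>5: s-=.5*(hb&blk[i]).sum()/blk[i].sum()
        return s+.05*np.linalg.norm(x[:3])
    b=differential_evolution(cost,[(-2,2),(-1.2,1.2),(-1.2,1.2),(.045,.135)],maxiter=80,popsize=14,seed=1,polish=False)
    x=b.x; C,h,u=geo(x); print('cost',b.fun,'rotvec deg',np.degrees(x[:3]).round(),'d',x[3].round(3),'C',C.round(3),'h',h.round(2),'u',u.round(2))
    if show:
        O=[]
        for p,(y0,x0) in zip(pics,((180,290),(150,250))):
            im=p['img'].copy(); 
            q=[tuple(np.int32(z)) for z in proj(p,np.array([C-.048*u,C+.032*u,C,C+.14*h]))]; m=model(x,p)[0].astype(np.uint8)
            im=cv2.resize(im[y0:y0+140,x0:x0+140],(400,400),interpolation=cv2.INTER_CUBIC)
            c,_=cv2.findContours(m,0,2); k=400/140
            cv2.polylines(im,[np.int32((c[0]-[x0,y0])*k)],True,(255,0,255),1)
            f=lambda a:(int((a[0]-x0)*k),int((a[1]-y0)*k)); cv2.line(im,f(q[0]),f(q[1]),(0,0,255),1); cv2.line(im,f(q[2]),f(q[3]),(0,255,0),1); O.append(im)
        w=cv2.resize(snap('wrist')['img'],(320,200)); cv2.imwrite(show,np.vstack([np.hstack(O),np.hstack([w,np.zeros((200,480,3),np.uint8)])]))
    return C,h,u
if __name__=='__main__': fit2(show='pics/f1.png')
E
python3 fit2.py
```

```text
[296, 0] [0, 0] [0, 0]
cost -1.225545306137808 rotvec deg [ -3.  40. -28.] d 0.056 C [0.504 0.207 0.081] h [-0.79 -0.13  0.6 ] u [ 0.62 -0.17  0.77]
```

View pics/f1.png

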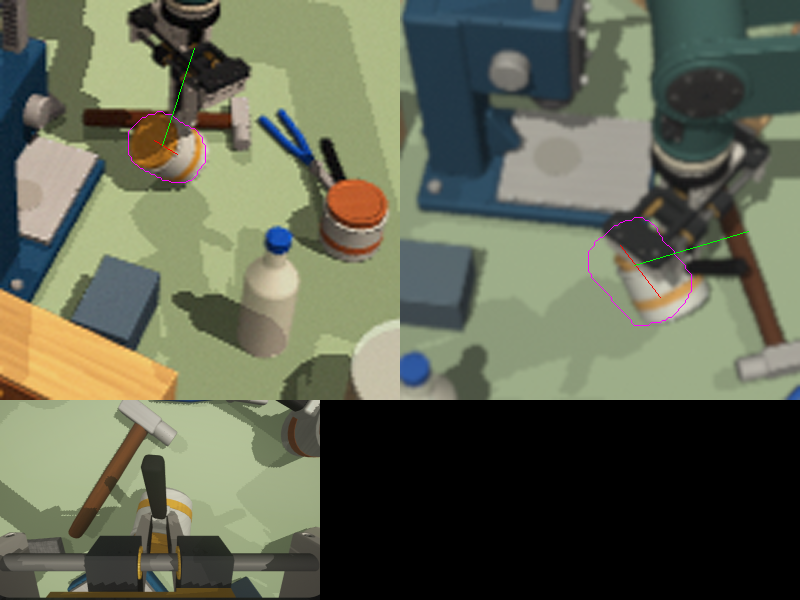

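The overlay shows that the pot swung nose-down in the pads by about 40° and slid, so it is now held about 57 mm from its axis. I will pitch the tool back to level it, set it down on free bench and take a fresh grip. My picture views are nearly used up, so further checks will be numeric.

Emit:
servo_tool(
  commands=[-0.01,0.03,-0.01,0,-8,0,0,-0.02,0.06,-0.01,0,-16,0,0,-0.028,0.08,-0.01,0,-24,0,0,-0.028,0.08,-0.01,0,-32,0,0,-0.028,0.08,-0.01,0,-38,0,0,-0.028,0.08,-0.01,0,-38,0,0,-0.028,0.08,-0.01,0,-38,0,0],
)

```text
time: 19.02
tool_pos: [0.519, 0.2605, 0.1195]
ee_rot: [3.14, 0.662, 2.696]
wrist_force: [0.8, -0.1, -1.6]
width: 0.0153
finger_force: 29.7
```

Run:
```python
from fit2 import *
T,o=pose(); print(o['time'],np.round(o['tool_pos'],4),np.round(o['ee_rot'],3),o['width'],np.round(o['wrist_force'],1))
fit2()
w=snap('wrist'); h=cv2.cvtColor(w['img'],cv2.COLOR_BGR2HSV)
d=spotter.trace('pot_brass',w); print([(x['box'],round(x['conf'],2)) for x in d])
s=snap('side'); print(np.round(ray(s,258,249,.06),3),np.round(ray(s,363,217,.02),3),np.round(ray(s,383,274,.03),3),cen(s,'water',.1),cen(s,'pot_copper',.04))
```

```text
19.025 [0.519  0.2605 0.1195] [3.14  0.662 2.696] 0.015317945414318029 [ 0.8 -0.1 -1.6]
[351, 388] [36, 12] [array([375., 225.]), array([345., 266.])]
cost -2.796240165646999 rotvec deg [ 1. 39. -1.] d 0.05 C [0.561 0.241 0.123] h [-0.91  0.41  0.02] u [0.03 0.01 1.  ]
[([255.7, 124.7, 123.3, 175.7], 0.92), ([15.9, 0.0, 61.2, 164.2], 0.42)]
[0.721 0.273 0.06 ] [0.442 0.046 0.02 ] [0.341 0.238 0.03 ] (array([0.6501, 0.4317, 0.1   ]), 0.64) (array([0.4418, 0.4418, 0.04  ]), 0.82)
```

Emit:
servo_tool(
  commands=[0.0185,0,0.0236,0,0,0,0,0.037,0,0.0473,0,0,0,0,0.0431,0,0.0552,0,0,0,0,0.045,0,0.0575,0,0,0,0,0.045,0,0.0575,0,0,0,0,0.045,0,0.0575,0,0,0,0],
)

```text
time: 20.23
tool_pos: [0.5216, 0.2632, 0.056]
ee_rot: [3.131, 0.673, 2.691]
wrist_force: [-23.7, 1.4, 31.4]
width: 0.0157
finger_force: 30.7
```

Emit:
servo_tool(
  commands=[0.0012,0,0.0016,0,0,0,0,0.0012,0,0.0016,0,0,0,0],
)

```text
time: 20.48
tool_pos: [0.5223, 0.2634, 0.0559]
ee_rot: [3.129, 0.675, 2.69]
wrist_force: [-25.5, 1.4, 36.9]
width: 0.0155
finger_force: 30.8
```

Emit:
servo_tool(
  commands=[-0.002,0,-0.003,0,0,0,0,-0.002,0,-0.003,0,0,0,0.03,-0.002,0,-0.003,0,0,0,0.05,-0.002,0,-0.003,0,0,0,0.05,-0.002,0,-0.003,0,0,0,0.05],
)

```text
time: 21.1
tool_pos: [0.5182, 0.2599, 0.0468]
ee_rot: [-3.14, 0.663, 2.698]
wrist_force: [0.0, 0.4, 0.6]
width: 0.0493
finger_force: 0.0
```

```bash
cat > loc.py <<'E'
from h import *
from fit import hull
from scipy.optimize import minimize
def loc(name,x0,z=0.0,cams=('scene','side'),lid=(.022,.032),hand=True):
    "upright pot: fit x,y,yaw (handle dir) by silhouette incl. handle"
    pics=[snap(c) for c in cams]; reg=[]
    for p in pics:
        best=None
        for d in spotter.trace(name,p):
            m=d['region']; ys,xs=np.nonzero(m); g=ray(p,xs.mean(),ys.mean(),z+.045)
            e=np.hypot(*(g[:2]-x0[:2])); 
            if d['conf']>.2 and e<.08 and (best is None or e<best[0]): best=(e,m)
        reg.append(None if best is None else best[1])
    def f(x):
        s=0
        for p,r in zip(pics,reg):
            if r is None: continue
            C=np.array([x[0],x[1],z+.048]);h=np.array([np.cos(x[2]),np.sin(x[2]),0]);n=np.array([-h[1],h[0],0])
            m=hull(p,C,np.array([0,0,1.])).astype(np.uint8)
            P=np.array([C+a*h+b*n+[0,0,c] for a in(.03,.14) for b in(-.008,.008) for c in(-.0075,.0075)])
            cv2.fillConvexPoly(m,cv2.convexHull(proj(p,P).astype(np.float32)).astype(np.int32),1)
            s-=((m>0)&r).sum()/((m>0)|r).sum()
        return s
    best=min((minimize(f,[x0[0],x0[1],x0[2]+dy],method='Nelder-Mead',options=dict(initial_simplex=[[x0[0]+a,x0[1]+b,x0[2]+dy+c] for a,b,c in((-.01,-.01,0),(.015,0,.1),(0,.015,-.1),(.005,.005,.2))],xatol=1e-4,fatol=1e-4)) for dy in(-.2,.2)),key=lambda r:r.fun)
    return np.round(best.x,4),round(best.fun,2),[r is not None for r in reg]
E
python3 - <<'E'
from loc import *
T,o=pose(); print(o['time'],np.round(o['tool_pos'],4),o['width'],np.round(o['wrist_force'],1))
print(loc('pot_brass',(.57,.24,2.69)))
E
```

```text
21.1 [0.5182 0.2599 0.0468] 0.04929537567349923 [0.  0.4 0.6]
(array([0.568 , 0.2451, 2.739 ]), np.float64(-1.48), [True, True])
```

Emit:
servo_tool(
  commands=[0,0,-0.03,0,0,0,0.05,0,0,-0.08,0,0,0,0.05,0,0,-0.13,0,0,0,0.05,0,0,-0.18,0,8,0,0.05,0,0,-0.2,0,16,0,0.05,0,0,-0.22,0,24,0,0.05,0,0,-0.22,0,32,0,0.05,0,0,-0.22,0,38,0,0.05,0,0,-0.22,0,38,0,0.05,0,0,-0.22,0,38,0,0.05],
)

```text
time: 22.55
tool_pos: [0.3958, 0.3186, 0.2206]
ee_rot: [-3.141, 0.001, 2.697]
wrist_force: [-0.5, -0.1, -0.2]
width: 0.05
finger_force: 0.0
```

Run:
```python
from loc import *
T,o=pose(); print(o['time'],np.round(o['tool_pos'],4),np.round(o['ee_rot'],3))
print(loc('pot_brass',(.57,.24,2.73)),loc('pot_brass',(.57,.24,2.73),cams=('side',)),loc('pot_brass',(.57,.24,2.73),cams=('scene',)))
print(loc('pot_copper',(.457,.454,-2.44)))
print(loc('pot_brass',(.57,.24,2.73),cams=('wrist',)))
from fit2 import *
p=snap('wrist');h=cv2.cvtColor(p['img'],cv2.COLOR_BGR2HSV); d=spotter.trace('pot_brass',p); print([(x['box'],round(x['conf'],2)) for x in d]); r=d[0]['region']&(h[...,2]<60); ys,xs=np.nonzero(r); print(len(xs),xs.min(),xs.max(),ys.min(),ys.max())
for a in (ys.min()+3,ys.max()-3):
  k=abs(ys-a)<3; print(a,xs[k].mean(), ray(p,xs[k].mean(),a,.0555))
```

```text
22.55 [0.3958 0.3186 0.2206] [-3.141e+00  1.000e-03  2.697e+00]
(array([0.5676, 0.2434, 2.6806]), np.float64(-1.66), [True, True]) (array([0.5635, 0.2421, 2.6942]), np.float64(-0.9), [True]) (array([0.5696, 0.2497, 2.7107]), np.float64(-0.9), [True])
(array([ 0.4555,  0.456 , -2.4547]), np.float64(-1.73), [True, True])
(array([0.5716, 0.2433, 2.6994]), np.float64(-0.6), [True])
[([283.5, 223.6, 76.2, 157.0], 0.62)]
923 316 328 226 297
229 321.90625 [0.44570369 0.30113245 0.0555    ]
294 322.0 [0.51724554 0.26751174 0.0555    ]
```

Emit:
servo_tool(
  commands=[-0.045,0.003,0.01,0,0,0,0.045,-0.093,0.006,0.04,0,0,0,0.045,-0.093,0.006,0.09,0,0,0,0.045,-0.093,0.006,0.13,0,0,0,0.045,-0.093,0.006,0.165,0,0,0,0.045,-0.093,0.006,0.181,0,0,0,0.045,-0.093,0.006,0.181,0,0,0,0.045,-0.093,0.006,0.181,0,0,0,0,-0.093,0.006,0.181,0,0,0,0,-0.093,0.006,0.181,0,0,0,0],
)

```text
time: 24.6
tool_pos: [0.4833, 0.2844, 0.0412]
ee_rot: [3.14, 0.001, 2.697]
wrist_force: [0.3, -1.0, 0.9]
width: 0.0183
finger_force: 0.3
```

Emit:
servo_tool(
  commands=[0,0,0,0,0,0,0,0,0,-0.02,0,0,0,0,0,0,-0.05,0,0,0,0,0,0,-0.07,0,0,0,0,0,0,-0.07,0,0,0,0],
)

```text
time: 25.22
tool_pos: [0.4834, 0.2846, 0.1113]
ee_rot: [3.139, 0.002, 2.697]
wrist_force: [-0.2, -0.5, -3.2]
width: 0.0158
finger_force: 30.0
```

Run:
```python
from fit2 import *
T,o=pose(); print(o['time'],np.round(o['tool_pos'],4),np.round(o['ee_rot'],3),o['width'],np.round(o['wrist_force'],1))
fit2()
```

```text
25.225 [0.4834 0.2846 0.1113] [3.139e+00 2.000e-03 2.697e+00] 0.015803785005412806 [-0.2 -0.5 -3.2]
[334, 0] [38, 11] [array([366., 231.]), array([272., 257.])]
cost -1.7493822430401647 rotvec deg [12.  6. -1.] d 0.089 C [0.564 0.248 0.108] h [-0.9   0.41  0.1 ] u [0.17 0.14 0.98]
```

```bash
cat > droop.py <<'E'
from loc import *
def droop(name,d,g,z0=.041):
    "TCP z minus z0 = pot underside height; report wrist handle end row vs expected, loc fits"
    T,o=pose(); print(o['time'],np.round(o['tool_pos'],4),o['width'],np.round(o['wrist_force'],1))
    w=snap('wrist'); K=w['camera_matrix']; H=np.array(w['hand_eye'])
    def q(X): c=H[:3,:3].T@(np.array(X)-H[:3,3]); v=K@c; return np.round(v[:2]/v[2],1)
    print('expect end row if droop 0,10,20,40:',[q((l*np.cos(a)+.0075*-np.sin(a),0,-.008-l*np.sin(a)-.0075*np.cos(a)))[1] for a in np.radians([0,10,20,40]) for l in [.14-d]])
    v=cv2.cvtColor(w['img'],cv2.COLOR_BGR2GRAY)[:, 308:328].mean(1); r=np.where(v[100:265]<60)[0]; print('dark rows from',100+r[:1])
    for c in(('scene',),('side',)): print(c,loc(name,g,T[2,3]-z0,cams=c))
E
python3 -c "
from droop import *
T,_=pose(); droop('pot_brass',.1,(T[0,3]+.0904,T[1,3]-.0427,2.697))"
```

```text
25.425 [0.4815 0.2836 0.108 ] 0.015853584502182678 [ 0.5  0.9 -2.7]
expect end row if droop 0,10,20,40: [np.float64(181.4), np.float64(188.6), np.float64(198.7), np.float64(226.6)]
dark rows from [173]
('scene',) (array([0.5672, 0.252 , 2.766 ]), np.float64(-0.79), [True])
('side',) (array([0.5705, 0.2399, 2.7151]), np.float64(-0.49), [True])
```

Emit:
servo_tool(
  commands=[-0.02,-0.02,0.004,0,0,0,0,-0.04,-0.04,0.01,0,0,0,0,-0.05,-0.05,0.012,0,0,0,0,-0.05,-0.05,0.012,0,0,0,0],
)

```text
time: 26.18
tool_pos: [0.5064, 0.2169, 0.0978]
ee_rot: [-3.142, -0.001, 2.696]
wrist_force: [-0.2, -0.1, -2.9]
width: 0.0159
finger_force: 30.0
```

```bash
python3 -c "
from droop import *
T,_=pose(); droop('pot_brass',.1,(T[0,3]+.0904,T[1,3]-.0427,2.697)); print(tool((.544,.103,.096),2.697))"
```

```text
26.175 [0.5064 0.2169 0.0978] 0.01592243655365332 [-0.2 -0.1 -2.9]
expect end row if droop 0,10,20,40: [np.float64(181.4), np.float64(188.6), np.float64(198.7), np.float64(226.6)]
dark rows from [172]
('scene',) (array([0.5868, 0.1642, 2.497 ]), np.float64(0.0), [False])
('side',) (array([0.592 , 0.1793, 2.7377]), np.float64(-0.55), [True])
(array([-0.0836, -0.0879,  0.0022]), array([0. , 0. , 0.1]))
```

Emit:
servo_tool(
  commands=[-0.02,-0.022,0.002,0,0,0,0,-0.04,-0.044,0.002,0,0,0,0,-0.055,-0.06,0.002,0,0,0,0,-0.055,-0.06,0.002,0,0,0,0],
)

```text
time: 26.92
tool_pos: [0.5305, 0.1391, 0.0961]
ee_rot: [3.141, 0.0, 2.696]
wrist_force: [-0.2, 0.2, -3.2]
width: 0.0158
finger_force: 30.0
```

Emit:
servo_tool(
  commands=[-0.015,-0.015,0,0,0,0,0,-0.0285,-0.028,0,0,0,0,0,-0.0285,-0.028,0,0,0,0,0,-0.0285,-0.028,0.008,0,0,0,0,-0.0285,-0.028,0.014,0,0,0,0,-0.0285,-0.028,0.014,0,0,0,0],
)

```text
time: 27.68
tool_pos: [0.5435, 0.1027, 0.0818]
ee_rot: [3.142, -0.001, 2.698]
wrist_force: [-2.3, 1.3, 0.5]
width: 0.0159
finger_force: 30.0
```

```bash
python3 -c "
from droop import *
T,o=pose(); print(np.round(o['tool_pos'],4),np.round(o['wrist_force'],1)); print(loc('pot_brass',(T[0,3]+.0904,T[1,3]-.0427,2.697),T[2,3]-.041,cams=('side',)))
"
```

```text
[0.5435 0.1027 0.0818] [-2.3  1.3  0.5]
(array([0.6304, 0.0644, 2.7131]), np.float64(-0.42), [True])
```

Emit:
servo_tool(
  commands=[0,0,0.004,0,0,0,0,0,0,0.004,0,0,0,0,0,0,0.002,0,0,0,0.03,0,0,0.002,0,0,0,0.04,0,0,0.002,0,0,0,0.04,0,0,-0.03,0,0,0,0.04,0.02,0,-0.06,0,0,0,0.04,0.06,0,-0.09,0,0,0,0.04,0.1,0,-0.13,0,0,0,0.04,0.1,0,-0.16,0,0,0,0.04],
)

```text
time: 29.02
tool_pos: [0.4522, 0.146, 0.2444]
ee_rot: [3.14, 0.002, 2.699]
wrist_force: [0.9, -0.9, -0.3]
width: 0.0403
finger_force: 0.0
```

Run:
```python
from loc import *
T,o=pose(); print(o['time'],np.round(o['tool_pos'],4),o['width'],np.round(o['wrist_force'],1))
print(loc('pot_brass',(.634,.06,2.697),.035,cams=('side',)),loc('pot_brass',(.634,.06,2.697),.035,cams=('wrist',)))
w=snap('wrist'); print(proj(w,[(.634,.06,.115)]),[(d['box'],d['conf']) for d in spotter.trace('pot_brass',w)])
print(tool((.502,-.112,.42),1.719))
```

```text
29.025 [0.4522 0.146  0.2444] 0.040274681374296045 [ 0.9 -0.9 -0.3]
(array([0.6282, 0.0609, 2.6794]), np.float64(-0.83), [True]) (array([0.6327, 0.063 , 2.7043]), np.float64(-0.58), [True])
[[317.46015872 369.2304467 ]] [([280.9, 233.8, 76.7, 151.4], 0.8), ([232.6, 10.6, 154.2, 200.0], 0.49)]
(array([-0.154 , -0.2111, -0.1802]), array([-0.2, -0.1, 56. ]))
```

Emit:
servo_tool(
  commands=[0,0,-0.06,0,0,0,0,0,-0.03,-0.12,0,0,8,0,-0.02,-0.07,-0.17,0,0,16,0,-0.05,-0.11,-0.18,0,0,24,0,-0.08,-0.15,-0.18,0,0,32,0,-0.11,-0.18,-0.18,0,0,40,0,-0.14,-0.2,-0.18,0,0,48,0,-0.154,-0.211,-0.18,0,0,56,0,-0.154,-0.211,-0.18,0,0,56,0,-0.154,-0.211,-0.18,0,0,56,0],
)

```text
time: 30.58
tool_pos: [0.5018, -0.1113, 0.421]
ee_rot: [-3.14, -0.001, 1.722]
wrist_force: [-0.5, 0.2, 0.1]
width: 0.0004
finger_force: 0.0
```

Run:
```python
from h import *
w=snap('wrist');T,o=pose(); print(o['time'],np.round(o['tool_pos'],4),np.round(o['ee_rot'],3),o['width'])
g=cv2.cvtColor(w['img'],cv2.COLOR_BGR2HSV)
print('grip ends px',proj(w,[(.5085,-.137,.338),(.4975,-.065,.338)]))
for n in('lever_grip','lever'):
  for d in spotter.trace(n,w): print(n,d['box'],d['conf'])
s=snap('side')
for d in spotter.trace('lever_grip',s): print(d['box'],d['conf'])
```

```text
30.625 [ 0.5018 -0.111   0.4216] [-3.141e+00 -1.000e-03  1.722e+00] 0.0004062239974975756
grip ends px [[320.31994383 236.46838502]
 [320.50960023 147.29972657]]
lever [304.9, 102.7, 240.5, 126.8] 0.81
[287.9, 105.1, 77.3, 37.9] 0.88
```

Emit:
servo_tool(
  commands=[0,0,0.04,0,0,0,0,0,0,0.06,0,0,0,0,0,-0.006,0.075,0,0,0,0,0,-0.0125,0.09,0,0,0,0,0,-0.018,0.108,0,0,0,0,0,-0.0225,0.127,0,0,0,0,0,-0.025,0.146,0,0,0,0,0,-0.0258,0.165,0,0,0,0],
)

```text
time: 31.82
tool_pos: [0.4748, -0.1152, 0.2577]
ee_rot: [-3.14, 0.001, 1.72]
wrist_force: [-3.4, -0.8, 4.2]
width: 0.0004
finger_force: 2.2
```

Emit:
servo_tool(
  commands=[0,0.001,0.019,0,0,0,0,0,0.0033,0.038,0,0,0,0,0,0.0075,0.056,0,0,0,0,0,0.0133,0.075,0,0,0,0,0,0.019,0.089,0,0,0,0,0,0.0258,0.103,0,0,0,0,0,0.032,0.115,0,0,0,0,0,0.0385,0.125,0,0,0,0,0,0.0395,0.128,0,0,0,0,0,0.0395,0.128,0,0,0,0],
)

```text
time: 33.08
tool_pos: [0.5142, -0.1098, 0.1303]
ee_rot: [-3.138, 0.0, 1.72]
wrist_force: [-9.8, 0.8, 11.7]
width: 0.0005
finger_force: 6.5
```

Emit:
servo_tool(
  commands=[0,0,0.004,0,0,0,0,0,0,0.006,0,0,0,0,0,0,0.006,0,0,0,0],
)

```text
time: 33.45
tool_pos: [0.5147, -0.1098, 0.1293]
ee_rot: [-3.141, 0.002, 1.72]
wrist_force: [-15.6, 2.6, 28.7]
width: 0.0003
finger_force: 15.5
```

Emit:
servo_tool(
  commands=[0,-0.0135,-0.03,0,0,0,0,0,-0.026,-0.06,0,0,0,0,0,-0.036,-0.096,0,0,0,0,0,-0.039,-0.134,0,0,0,0,0,-0.036,-0.172,0,0,0,0,0,-0.026,-0.209,0,0,0,0,0,-0.0135,-0.237,0,0,0,0,0,-0.0135,-0.27,0,0,0,0,0,-0.0135,-0.31,0,0,0,0,0,-0.0135,-0.31,0,0,0,0],
)

```text
time: 34.7
tool_pos: [0.504, -0.1116, 0.4359]
ee_rot: [3.134, 0.003, 1.721]
wrist_force: [0.3, -1.0, -1.0]
width: 0.0002
finger_force: 0.0
```

Run:
```python
from loc import *
import loc as L
T,o=pose(); print(o['time'],np.round(o['tool_pos'],4),np.round(o['wrist_force'],1))
s=snap('side')
for d in spotter.trace('lever_grip',s): print(d['box'],d['conf'])
print(loc('pot_brass',(.63,.062,2.697),.035,cams=('side',)))
print(tool((.43,.13,.42),2.70))
```

```text
34.7 [ 0.504  -0.1116  0.4359] [ 0.3 -1.  -1. ]
[288.3, 104.6, 78.1, 33.5] 0.71
(array([0.6251, 0.0641, 2.68  ]), np.float64(-0.81), [True])
(array([ 0.2496, -0.0357,  0.0113]), array([ -0.1,  -0.2, -56.1]))
```

Emit:
servo_tool(
  commands=[0.03,-0.005,0,0,0,-8,0.04,0.07,-0.01,0,0,0,-16,0.04,0.11,-0.015,0,0,0,-24,0.04,0.15,-0.02,0,0,0,-32,0.04,0.19,-0.03,0,0,0,-40,0.04,0.23,-0.035,0,0,0,-48,0.04,0.25,-0.036,0.06,0,0,-56,0.04,0.25,-0.036,0.12,0,0,-56,0.04,0.25,-0.036,0.17,0,0,-56,0.04,0.25,-0.036,0.17,0,0,-56,0.04],
)

```text
time: 36.15
tool_pos: [0.4254, 0.1297, 0.2555]
ee_rot: [-3.133, -0.012, 2.698]
wrist_force: [-0.3, -0.1, 0.5]
width: 0.04
finger_force: 0.0
```

```bash
cat > hand.py <<'E'
from h import *
def hand(name,base=0.,box=None):
    p=snap('wrist');T,o=pose(); print(o['time'],np.round(o['tool_pos'],4),np.round(o['ee_rot'],3))
    d=spotter.trace(name,p)
    for x in d: print(x['box'],round(x['conf'],2))
    v=p['img'].max(2); z=base+.0555
    r=d[0]['region']&(v<65); n,lab,st,_=cv2.connectedComponentsWithStats(r.astype(np.uint8)); k=1+np.argmax(st[1:,4]); ys,xs=np.nonzero(lab==k); print('dark',st[k])
    P=np.array([ray(p,a,b,z)[:2] for a,b in zip(xs,ys)]); c=P.mean(0); e=np.linalg.svd(P-c,full_matrices=False)[2][0]
    if e@(-c)<0: e=-e
    t=(P-c)@e; end=c+np.percentile(t,99)*e; a=np.arctan2(e[1],e[0])
    print('end',end.round(4),'dir',a.round(3),'len',np.ptp(t).round(3),'axis',(end-.14*e).round(4)); return end,e,a
E
python3 - <<'E'
from hand import *
end,e,a=hand('pot_brass',.035); g=end-.04*e; print('grasp',g,tool((*g,.076),a))
E
```

```text
36.2 [0.4279 0.1301 0.2605] [-3.138 -0.005  2.697]
[305.1, 247.3, 73.0, 137.4] 0.62
dark [336 248  14  59 768]
end [0.5019 0.1236] dir 2.697 len 0.072 axis [0.6283 0.0635]
grasp [0.53805783 0.1064387 ] (array([-0.1081,  0.025 ,  0.1878]), array([ 0.,  0., -0.]))
```

Emit:
servo_tool(
  commands=[-0.03,0.01,0.03,0,0,0,0.045,-0.07,0.025,0.07,0,0,0,0.045,-0.1,0.025,0.11,0,0,0,0.045,-0.107,0.025,0.15,0,0,0,0.045,-0.107,0.025,0.175,0,0,0,0.045,-0.107,0.025,0.185,0,0,0,0.045,-0.107,0.025,0.185,0,0,0,0,-0.107,0.025,0.185,0,0,0,0,-0.107,0.025,0.185,0,0,0,0,-0.107,0.025,0.185,0,0,0,0],
)

```text
time: 37.5
tool_pos: [0.5374, 0.1068, 0.0793]
ee_rot: [3.141, 0.002, 2.697]
wrist_force: [-0.9, -0.2, 2.5]
width: 0.0158
finger_force: 30.0
```

Emit:
servo_tool(
  commands=[0,0,0,0,0,0,0,0,0,-0.008,0,0,0,0,0,0,-0.016,0,0,0,0,0,0,-0.016,0,0,0,0],
)

```text
time: 38.0
tool_pos: [0.5369, 0.1069, 0.0943]
ee_rot: [3.141, 0.0, 2.697]
wrist_force: [0.5, 0.4, -2.1]
width: 0.0156
finger_force: 30.0
```

Emit:
servo_tool(
  commands=[0.03,0,0,0,0,0,0,0.07,0,0,0,0,0,0,0.11,0,0,0,0,0,0,0.15,0,-0.01,0,0,0,0,0.18,0,-0.04,0,0,0,0,0.18,0,-0.08,0,0,0,0,0.18,0,-0.08,0,0,0,0],
)

```text
time: 38.88
tool_pos: [0.376, 0.1851, 0.1772]
ee_rot: [3.136, 0.006, 2.698]
wrist_force: [0.3, 0.9, -2.4]
width: 0.0156
finger_force: 30.0
```

```bash
python3 -c "
from droop import *
T,_=pose(); droop('pot_brass',.1,(T[0,3]+.0904,T[1,3]-.0427,2.697)); print(tool((.36,-.1,.17),2.65),tool((.433,-.434,.13),2.606))"
```

```text
38.875 [0.376  0.1851 0.1772] 0.015573576109477483 [ 0.3  0.9 -2.4]
expect end row if droop 0,10,20,40: [np.float64(181.4), np.float64(188.6), np.float64(198.7), np.float64(226.6)]
dark rows from [184]
('scene',) (array([0.4866, 0.1636, 2.8781]), np.float64(-0.72), [True])
('side',) (array([0.4585, 0.1668, 2.8494]), np.float64(-0.49), [True])
(array([-0.11  , -0.2618,  0.0021]), array([-0.2, -0.2,  2.7])) (array([-0.3198, -0.5317,  0.0423]), array([-0.2, -0.2,  5.2]))
```

Emit:
servo_tool(
  commands=[-0.015,-0.04,0,0,0,0,0,-0.035,-0.085,0,0,0,1,0,-0.055,-0.13,0,0,0,1,0,-0.075,-0.175,0,0,0,2,0,-0.095,-0.22,0,0,0,2,0,-0.115,-0.26,0,0,0,3,0,-0.145,-0.3,0,0,0,3,0,-0.175,-0.34,0,0,0,4,0,-0.205,-0.38,0,0,0,4,0,-0.235,-0.42,0,0,0,5,0],
)

```text
time: 40.38
tool_pos: [0.4052, -0.2976, 0.172]
ee_rot: [3.141, -0.003, 2.609]
wrist_force: [1.3, 0.2, -3.1]
width: 0.0159
finger_force: 30.0
```

Emit:
servo_tool(
  commands=[-0.025,-0.03,0,0,0,0,0,-0.05,-0.07,0,0,0,0,0,-0.07,-0.1,0,0,0,0,0,-0.075,-0.105,0.02,0,0,0,0,-0.075,-0.105,0.04,0,0,0,0,-0.075,-0.105,0.04,0,0,0,0],
)

```text
time: 41.12
tool_pos: [0.4156, -0.4221, 0.1292]
ee_rot: [3.138, -0.009, 2.61]
wrist_force: [-0.3, -0.4, -2.6]
width: 0.0156
finger_force: 30.0
```

```bash
python3 -c "
from droop import *
T,_=pose(); droop('pot_brass',.1,(T[0,3]+.086,T[1,3]-.051,2.606)); print(tool((.433,-.434,.06),2.606))
s=snap('side');m=spotter.trace('tray_in',s)[0]; print(m['box'],m['conf']); g=m['region']; import cv2
c,_=cv2.findContours(g.astype('uint8'),0,2); c=max(c,key=cv2.contourArea); b=cv2.boxPoints(cv2.minAreaRect(c)); print([ray(s,*q,.02).round(3)[:2] for q in b])"
```

```text
41.125 [ 0.4156 -0.4221  0.1292] 0.015634890534820995 [-0.3 -0.4 -2.6]
expect end row if droop 0,10,20,40: [np.float64(181.6), np.float64(188.8), np.float64(198.9), np.float64(226.9)]
dark rows from [186]
('scene',) (array([ 0.5224, -0.4327,  2.8956]), np.float64(-0.68), [True])
('side',) (array([ 0.498 , -0.4387,  2.9237]), np.float64(-0.59), [True])
(array([-0.0177, -0.0003,  0.0751]), array([-0. ,  0.1,  0.3]))
[318.0, 97.4, 78.8, 59.5] 0.8
[array([ 0.72 , -0.299]), array([ 0.512, -0.657]), array([ 0.401, -0.495]), array([ 0.608, -0.172])]
```

Run:
```python
from fit2 import *
C,h,u=fit2(); T,_=pose(); print(T[:3,3].round(3), (T[:3,3]-.1*T[:3,0]).round(3))
for n in('scene','side'):
    p=snap(n); r=[d for d in spotter.trace('pot_brass',p)]; print(n,[(d['box'],round(d['conf'],2)) for d in r]); print('expect centre',proj(p,T[:3,3]-.1*T[:3,0]-[0,0,-.0]).round())
    hs=cv2.cvtColor(p['img'],cv2.COLOR_BGR2HSV); b=r[0]['box']; x0,y0,w,hh=map(int,b)
    Y=(hs[...,0]>10)&(hs[...,0]<28)&(hs[...,1]>150)&r[0]['region']; print(np.argwhere(Y).mean(0)[::-1].round(),Y.sum())
```

```text
Traceback (most recent call last):
  File "fit2.py", line 5, in fit2
    pics=[snap('scene'),snap('side')]; reg=[spotter.trace(name,p)[0]['region'] for p in pics]
                                            ~~~~~~~~~~~~~~~~~~~~~^^^
IndexError: list index out of range
```

Run:
```python
from fit2 import *
T,_=pose(); C=T[:3,3]-.1*T[:3,0]+[0,0,.008]; u=np.array([0,0,1.])
for n in('scene','side','wrist'):
    p=snap(n); r=spotter.trace('pot_brass',p); m=hull(p,C,u); ys,xs=np.nonzero(m); print(n,[(np.round(d['box']),round(d['conf'],2)) for d in r],'hull',xs.min(),ys.min(),np.ptp(xs),np.ptp(ys))
    hs=cv2.cvtColor(p['img'],cv2.COLOR_BGR2HSV); Y=(hs[...,0]>10)&(hs[...,0]<28)&(hs[...,1]>140)&(hs[...,2]>80)
    K=cv2.dilate(m.astype(np.uint8),np.ones((31,31)))>0; 
    for d in r[:2]:
        q=d['region']; print('  yellow in region',np.argwhere(Y&q).mean(0)[::-1].round() if (Y&q).any() else 0,(Y&q).sum(),'IoU',round((q&m).sum()/(q|m).sum(),2))
    print('  expect lid',proj(p,C+.022*u).round())
```

```text
scene [(array([204., 155.,  39.,  27.]), 0.71)] hull 199 151 21 26
  yellow in region [212. 169.] 193 IoU 0.37
  expect lid [[209. 159.]]
side [(array([368.,  83.,  41.,  28.]), 0.55)] hull 366 73 23 30
  yellow in region [375.  90.] 76 IoU 0.35
  expect lid [[379.  82.]]
wrist [(array([288., 184.,  59., 200.]), 0.71)] hull 247 301 138 98
  yellow in region [318. 366.] 1696 IoU 0.16
  expect lid [[316. 440.]]
```

Emit:
servo_tool(
  commands=[-0.01,0,0,0,-6,0,0,-0.018,0,0.01,0,-12,0,0,-0.018,0,0.03,0,-12,0,0,-0.018,0,0.045,0,-12,0,0,-0.018,0,0.055,0,-12,0,0,-0.018,0,0.06,0,-12,0,0,-0.018,0,0.06,0,-12,0,0],
)

```text
time: 42.85
tool_pos: [0.433, -0.4337, 0.0738]
ee_rot: [3.141, 0.209, 2.61]
wrist_force: [-0.1, -0.5, -1.8]
width: 0.0155
finger_force: 30.0
```

Run:
```python
from fit2 import *
T,o=pose(); print(o['time'],T[:3,3].round(4),np.round(o['ee_rot'],3),np.round(o['wrist_force'],1))
P=T[:3,3]-.008*T[:3,2]; n=-T[:3,1]
pics=[]
for c in('scene','side'):
    p=snap(c); r=spotter.trace('pot_brass',p); pics.append((p,r[0]['region'] if r else None)); print([np.round(d['box']) for d in r])
for a in range(-10,45,5):
    Q=T[:3,:3]@R.from_euler('y',a,degrees=True).as_matrix(); h=Q[:,0];u=-Q[:,2];C=P-.1*h;s=[]
    for p,r in pics:
        if r is None: continue
        m=hull(p,C,u).astype(np.uint8); q=proj(p,np.array([C+.03*h,C+.14*h])); cv2.line(m,tuple(np.int32(q[0])),tuple(np.int32(q[1])),1,4); s.append(round(((m>0)&r).sum()/((m>0)|r).sum(),2))
    print(a,s,'tilt of h z',h[2].round(2))
```

```text
42.85 [ 0.433  -0.4337  0.0738] [3.141 0.209 2.61 ] [-0.1 -0.5 -1.8]
[array([200., 165.,  38.,  27.])]
[array([365.,  89.,  35.,  27.])]
-10 [np.float64(0.22), np.float64(0.26)] tilt of h z -0.37
-5 [np.float64(0.28), np.float64(0.3)] tilt of h z -0.29
0 [np.float64(0.32), np.float64(0.35)] tilt of h z -0.21
5 [np.float64(0.39), np.float64(0.41)] tilt of h z -0.12
10 [np.float64(0.45), np.float64(0.47)] tilt of h z -0.03
15 [np.float64(0.57), np.float64(0.56)] tilt of h z 0.05
20 [np.float64(0.64), np.float64(0.61)] tilt of h z 0.14
25 [np.float64(0.67), np.float64(0.63)] tilt of h z 0.23
30 [np.float64(0.68), np.float64(0.6)] tilt of h z 0.31
35 [np.float64(0.66), np.float64(0.53)] tilt of h z 0.39
40 [np.float64(0.6), np.float64(0.44)] tilt of h z 0.47
```

Emit:
servo_tool(
  commands=[0,0,-0.012,0,-5,0,0,0,0,-0.018,0,-10,0,0,0,0,-0.018,0,-14,0,0,0,0,-0.018,0,-14,0,0],
)

```text
time: 43.55
tool_pos: [0.4285, -0.431, 0.0913]
ee_rot: [3.141, 0.452, 2.609]
wrist_force: [0.5, 0.2, -2.3]
width: 0.0151
finger_force: 30.0
```

```bash
cat > tilt.py <<'E'
from fit2 import *
def tilt(name,d=.1,lo=-10,hi=50,lidz=.022):
    T,o=pose(); print(o['time'],T[:3,3].round(4),np.round(o['ee_rot'],3),np.round(o['wrist_force'],1))
    P=T[:3,3]-.008*T[:3,2]; pics=[]
    for c in('scene','side'):
        p=snap(c); r=spotter.trace(name,p); pics.append((p,r[0]['region'] if r else None)); print([(np.round(x['box']),round(x['conf'],2)) for x in r[:2]])
    for dd in (d-.02,d,d+.01):
      L=[]
      for a in range(lo,hi,5):
        Q=T[:3,:3]@R.from_euler('y',a,degrees=True).as_matrix(); h=Q[:,0];u=-Q[:,2];C=P-dd*h;s=[]
        for p,r in pics:
            if r is None: continue
            m=hull(p,C,u).astype(np.uint8); q=proj(p,np.array([C+.03*h,C+.14*h])); cv2.line(m,tuple(np.int32(q[0])),tuple(np.int32(q[1])),1,4); s.append(float(round(((m>0)&r).sum()/((m>0)|r).sum(),2)))
        L.append((sum(s),a,s,float(h[2].round(2)),C.round(3).tolist()))
      L.sort(reverse=True); print(round(dd,3),L[:3])
E
python3 -c "
from tilt import *
tilt('pot_brass')"
```

```text
43.55 [ 0.4285 -0.431   0.0913] [3.141 0.452 2.609] [ 0.5  0.2 -2.3]
[(array([201., 168.,  40.,  17.]), 0.73), (array([284., 194.,  33.,  29.]), 0.36)]
[(array([366.,  83.,  20.,  28.]), 0.97)]
0.08 [(0.98, 30, [0.53, 0.45], 0.07, [0.494, -0.47, 0.093]), (0.97, 25, [0.51, 0.46], -0.02, [0.494, -0.47, 0.1]), (0.96, 20, [0.49, 0.47], -0.1, [0.494, -0.47, 0.107])]
0.1 [(1.2999999999999998, 35, [0.69, 0.61], 0.16, [0.511, -0.479, 0.083]), (1.2999999999999998, 30, [0.69, 0.61], 0.07, [0.511, -0.48, 0.091]), (1.2999999999999998, 25, [0.69, 0.61], -0.02, [0.512, -0.48, 0.1])]
0.11 [(1.28, 30, [0.66, 0.62], 0.07, [0.52, -0.485, 0.091]), (1.27, 35, [0.65, 0.62], 0.16, [0.519, -0.484, 0.081]), (1.19, 25, [0.59, 0.6], -0.02, [0.52, -0.485, 0.1])]
```

Emit:
servo_tool(
  commands=[0.007,0,0.0135,0,0,0,0,0.011,0,0.0225,0,0,0,0,0.013,0,0.027,0,0,0,0,0.013,0,0.027,0,0,0,0],
)

```text
time: 44.25
tool_pos: [0.4295, -0.4314, 0.0605]
ee_rot: [3.141, 0.452, 2.61]
wrist_force: [-0.1, -0.3, -2.6]
width: 0.0155
finger_force: 30.0
```

Emit:
servo_tool(
  commands=[0.0018,0,0.0036,0,0,0,0,0.003,0,0.0063,0,0,0,0,0.003,0,0.0063,0,0,0,0],
)

```text
time: 44.62
tool_pos: [0.4297, -0.4318, 0.0544]
ee_rot: [3.141, 0.453, 2.61]
wrist_force: [-0.1, 0.1, -2.6]
width: 0.0157
finger_force: 30.0
```

Emit:
servo_tool(
  commands=[0.0013,0,0.0027,0,0,0,0,0.0022,0,0.0045,0,0,0,0,0.0022,0,0.0045,0,0,0,0],
)

```text
time: 45.0
tool_pos: [0.43, -0.4321, 0.0501]
ee_rot: [-3.141, 0.454, 2.61]
wrist_force: [-0.6, 1.2, -1.7]
width: 0.016
finger_force: 30.0
```

Emit:
servo_tool(
  commands=[0.001,0,0.002,0,0,0,0,0.001,0,0.002,0,0,0,0.03,0.001,0,0.002,0,0,0,0.05,0.001,0,0.002,0,0,0,0.05,0,0,-0.04,0,0,0,0.05,0,0,-0.09,0,0,0,0.05,0,0,-0.14,0,5,0,0.05,0,0,-0.19,0,15,0,0.05,0,0,-0.24,0,26,0,0.05,0,0,-0.24,0,26,0,0.05],
)

```text
time: 46.25
tool_pos: [0.3415, -0.3808, 0.27]
ee_rot: [-3.138, 0.008, 2.611]
wrist_force: [0.6, -1.0, -0.4]
width: 0.0504
finger_force: 0.0
```

Run:
```python
from loc import *
T,o=pose(); print(o['time'],np.round(o['tool_pos'],4),np.round(o['ee_rot'],3))
print(loc('pot_brass',(.515,-.483,2.61),.008),loc('pot_brass',(.515,-.483,2.61),.008,cams=('wrist',)))
print('copper',loc('pot_copper',(.456,.456,-2.45)))
s=snap('side'); print(cen(s,'mug',.045))
print(tool((.30,.28,.33),-2.45),tool((.33,-.1,.33),2.6))
```

```text
46.25 [ 0.3415 -0.3808  0.27  ] [-3.138  0.008  2.611]
(array([ 0.5151, -0.4842,  2.5354]), np.float64(-1.68), [True, True]) (array([ 0.5195, -0.4824,  2.592 ]), np.float64(-0.48), [True])
copper (array([ 0.4541,  0.4562, -2.4481]), np.float64(-1.78), [True, True])
None
(array([ 0.3674,  0.5478, -0.0648]), array([  0. ,  -0. , -70.1])) (array([ 0.1489,  0.2355, -0.0648]), array([ 0. , -0. ,  0.6]))
```

Emit:
servo_tool(
  commands=[0.035,0.055,-0.03,0,0,-5,0.04,0.07,0.11,-0.06,0,0,-12,0.04,0.105,0.165,-0.065,0,0,-19,0.04,0.14,0.22,-0.065,0,0,-26,0.04,0.175,0.275,-0.065,0,0,-34,0.04,0.21,0.33,-0.065,0,0,-42,0.04,0.245,0.385,-0.065,0,0,-50,0.04,0.28,0.44,-0.065,0,0,-58,0.04,0.315,0.49,-0.065,0,0,-65,0.04,0.367,0.548,-0.06,0,0,-70,0.04],
)

```text
time: 48.1
tool_pos: [0.3076, 0.2351, 0.3278]
ee_rot: [-3.141, 0.002, -2.448]
wrist_force: [2.0, -0.2, 0.7]
width: 0.0401
finger_force: 0.0
```

Emit:
servo_tool(
  commands=[0,0,0.02,0,0,0,0.04,0,0,0.02,0,0,0,0.04],
)

```text
time: 48.35
tool_pos: [0.3071, 0.2333, 0.3061]
ee_rot: [3.141, -0.003, -2.449]
wrist_force: [-0.2, -0.5, 0.3]
width: 0.0402
finger_force: 0.0
```

Run:
```python
from hand import *
from loc import *
end,e,a=hand('pot_copper',0.); g=end-.045*e; print('grasp',g,tool((*g,.043),a))
print(loc('pot_copper',(.456,.456,-2.45)),loc('pot_copper',(.456,.456,-2.45),cams=('wrist',)))
from fit import hull
# lid height test brass in tray
for c in('scene','side'):
    p=snap(c); hs=cv2.cvtColor(p['img'],cv2.COLOR_BGR2HSV); q=[d for d in spotter.trace('pot_brass',p)]; 
    r=q[0]['region']&(hs[...,0]>14)&(hs[...,0]<28)&(hs[...,1]>150); n,l,st,ce=cv2.connectedComponentsWithStats(r.astype(np.uint8)); k=1+np.argmax(st[1:,4]); print(c,'lid px',ce[k].round(1),st[k],'home',proj(p,(.5165,-.4835,.078)).round(1),'proud',proj(p,(.5165,-.4835,.088)).round(1))
```

```text
48.4 [0.3077 0.2328 0.3072] [-3.142e+00 -1.000e-03 -2.451e+00]
[341.5, 295.8, 43.9, 82.2] 0.81
[0.8, 2.1, 30.1, 2.3] 0.71
dark [346 306   8   1   8]
end [0.437  0.3943] dir -0.878 len 0.01 axis [0.3476 0.502 ]
grasp [0.40829151 0.42893651] (array([-0.202 ,  0.0879,  0.265 ]), array([ -0. ,   0. , -90.2]))
(array([ 0.4573,  0.4596, -2.4674]), np.float64(-0.93), [True, False]) (array([ 0.4727,  0.4558, -2.3254]), np.float64(-0.23), [True])
scene lid px [209.1 176.9] [201 172  17  11 144] home [[208.9 175.9]] proud [[208.5 174.1]]Traceback (most recent call last):
  File "<stdin>", line 9, in <module>
    return _wrapfunc(a, 'argmax', axis=axis, out=out, **kwds)
    return bound(*args, **kwds)
ValueError: attempt to get argmax of an empty sequence
```

```bash
cat > hand2.py <<'E'
from h import *
def hand2(ax,a0,base=0.,half=.022):
    p=snap('wrist'); T,o=pose(); print(o['time'],T[:3,3].round(4))
    h=np.array([np.cos(a0),np.sin(a0)]);n=np.array([-h[1],h[0]]);z=base+.0555
    q=proj(p,[(*(np.array(ax)+l*h+w*n),z) for l,w in((.05,-half),(.165,-half),(.165,half),(.05,half))]); print(q.round().tolist())
    m=np.zeros((400,640),np.uint8); cv2.fillConvexPoly(m,np.int32(q),1)
    r=((p['img'].max(2)<55)&(m>0)).astype(np.uint8); k_,l,st,_=cv2.connectedComponentsWithStats(r); k=1+np.argmax(st[1:,4]); ys,xs=np.nonzero(l==k); print('dark',st[k])
    P=np.array([ray(p,x,y,z)[:2] for x,y in zip(xs,ys)]); c=P.mean(0); e=np.linalg.svd(P-c,full_matrices=False)[2][0]; e*=np.sign(e@h)
    t=(P-c)@e; w=(P-c)@np.array([-e[1],e[0]]); end=c+np.percentile(t,99)*e; a=np.arctan2(e[1],e[0]); print('end',end.round(4),'dir',a.round(3),'len',np.ptp(t).round(3),'wid',np.ptp(w).round(3),'axis',(end-.14*e).round(4)); return end,e,a
E
python3 - <<'E'
from hand2 import *
end,e,a=hand2((.456,.456),-2.45); g=end-.045*e; print('grasp',g,tool((*g,.043),a))
E
```

```text
49.0 [0.3082 0.2328 0.3076]
[[387.0, 306.0], [391.0, 232.0], [359.0, 233.0], [356.0, 307.0]]
dark [357 237  25  70 710]
end [0.355  0.3415] dir -2.22 len 0.113 wid 0.023 axis [0.4396 0.453 ]
grasp [0.3822142  0.37735971] (array([-0.1491,  0.0644,  0.2646]), array([ -0. ,   0. , -13.3]))
```

Emit:
servo_tool(
  commands=[-0.03,0.025,0,0,0,0,0.045,-0.06,0.05,0.02,0,0,0,0.045,-0.085,0.077,0.04,0,0,0,0.045,-0.085,0.077,0.04,0,0,0,0.045,-0.085,0.077,0.04,0,0,0,0.045],
)

```text
time: 49.62
tool_pos: [0.3247, 0.3461, 0.2679]
ee_rot: [-3.141, -0.0, -2.451]
wrist_force: [-0.0, 0.1, 1.1]
width: 0.0452
finger_force: 0.0
```

Run:
```python
from hand2 import *
from hand import hand
end,e,a=hand2((.456,.456),-2.45,half=.03); g=end-.045*e; print('grasp',g,tool((*g,.043),a))
try: hand('pot_copper')
except Exception as x: print(x)
```

```text
49.675 [0.3249 0.3459 0.2684]
[[342.0, 266.0], [344.0, 178.0], [293.0, 178.0], [295.0, 266.0]]
dark [312 198  12  66 457]
end [0.3502 0.3642] dir -2.445 len 0.086 wid 0.014 axis [0.4576 0.454 ]
grasp [0.38474167 0.3930576 ] (array([-0.0759, -0.0017,  0.2255]), array([-0. ,  0.1, -0.4]))
49.725 [0.325  0.3459 0.2687] [-3.141e+00  2.000e-03 -2.452e+00]
[419.6, 259.5, 134.2, 31.3] 0.72
[285.8, 194.8, 67.7, 115.7] 0.67
dark [504 266  49  24 633]
end [0.2816 0.6261] dir -0.61 len 0.06 axis [0.1668 0.7063]
```

Clean measurement: the handle is 86 × 14 mm as seen, and the axis agrees with the earlier fits. I will grasp it 95 mm from the axis.

Emit:
servo_tool(
  commands=[-0.04,-0.001,0.03,0,0,0,0.045,-0.076,-0.002,0.07,0,0,0,0.045,-0.076,-0.002,0.12,0,0,0,0.045,-0.076,-0.002,0.17,0,0,0,0.045,-0.076,-0.002,0.21,0,0,0,0.045,-0.076,-0.002,0.225,0,0,0,0.045,-0.076,-0.002,0.225,0,0,0,0.045,-0.076,-0.002,0.225,0,0,0,0,-0.076,-0.002,0.225,0,0,0,0,-0.076,-0.002,0.225,0,0,0,0],
)

```text
time: 51.02
tool_pos: [0.3857, 0.3913, 0.0468]
ee_rot: [-3.138, 0.001, -2.453]
wrist_force: [-5.0, -8.1, 14.1]
width: 0.0185
finger_force: 7.6
```

Emit:
servo_tool(
  commands=[0,0,0,0,0,0,0,0,0,0,0,0,0,0,0,0,-0.01,0,0,0,0,0,0,-0.025,0,0,0,0,0,0,-0.04,0,0,0,0,0,0,-0.055,0,0,0,0,0,0,-0.06,0,0,0,0,0,0,-0.06,0,0,0,0],
)

```text
time: 52.02
tool_pos: [0.3847, 0.3935, 0.1029]
ee_rot: [-3.142, 0.001, -2.451]
wrist_force: [-0.8, -0.8, 0.2]
width: 0.0004
finger_force: 0.0
```

```bash
python3 -c "
from tilt import *
tilt('pot_copper',.095); print(tool((.40,.22,.105),2.697))"
```

```text
52.025 [0.3847 0.3935 0.1029] [-3.142e+00  1.000e-03 -2.451e+00] [-0.8 -0.8  0.2]
[(array([444., 239.,  44.,  29.]), 0.86), (array([398., 235.,  27.,  40.]), 0.67)]
[(array([338., 374.,  34.,  26.]), 0.71), (array([304., 309.,  50.,  38.]), 0.56)]
0.075 [(0.0, 45, [0.0, 0.0], 0.71, [0.426, 0.427, 0.058]), (0.0, 40, [0.0, 0.0], 0.64, [0.429, 0.43, 0.063]), (0.0, 35, [0.0, 0.0], 0.57, [0.432, 0.433, 0.068])]
0.095 [(0.0, 45, [0.0, 0.0], 0.71, [0.437, 0.436, 0.044]), (0.0, 40, [0.0, 0.0], 0.64, [0.441, 0.44, 0.05]), (0.0, 35, [0.0, 0.0], 0.57, [0.445, 0.443, 0.057])]
0.105 [(0.0, 45, [0.0, 0.0], 0.71, [0.442, 0.441, 0.037]), (0.0, 40, [0.0, 0.0], 0.64, [0.447, 0.445, 0.044]), (0.0, 35, [0.0, 0.0], 0.57, [0.451, 0.448, 0.051])]
(array([ 0.0978, -0.1435, -0.0032]), array([-0.1, -0.1, 65. ]))
```

Emit:
servo_tool(
  commands=[0,0,-0.05,0,0,0,0.045,0.04,0,-0.1,0,0,0,0.045,0.076,0,-0.15,0,0,0,0.045,0.076,0,-0.165,0,0,0,0.045,0.076,0,-0.165,0,0,0,0.045],
)

```text
time: 52.85
tool_pos: [0.3265, 0.3454, 0.2679]
ee_rot: [-3.141, 0.002, -2.451]
wrist_force: [0.3, 0.4, -0.4]
width: 0.0442
finger_force: 0.0
```

Run:
```python
from hand2 import *
from loc import *
T,o=pose(); print(np.round(o['tool_pos'],4),o['width'])
for g in((.456,.456,-2.45),(.47,.47,-2.6)): print(loc('pot_copper',g))
x=loc('pot_copper',(.46,.46,-2.45))[0]
try: hand2(x[:2],x[2],half=.03)
except Exception as q: print(q)
w=snap('wrist')
for n in('pot_copper','pliers'): print(n,[(np.round(d['box']),round(d['conf'],2)) for d in spotter.trace(n,w)])
s=snap('side'); print([(np.round(d['box']),round(d['conf'],2)) for d in spotter.trace('pot_copper',s)])
```

```text
[0.3265 0.3454 0.2679] 0.044197339950339226
(array([ 0.4792,  0.4529, -2.4068]), np.float64(-1.75), [True, True])
(array([ 0.479 ,  0.4529, -2.4043]), np.float64(-1.66), [True, True])
53.5 [0.3259 0.3449 0.2674]
[[328.0, 276.0], [324.0, 189.0], [274.0, 192.0], [281.0, 278.0]]
dark [293 210  15  65 600]
end [0.3778 0.3549] dir -2.398 len 0.086 wid 0.016 axis [0.4808 0.4497]
pot_copper [(array([418., 259., 136.,  33.]), 0.61), (array([274., 208.,  62., 146.]), 0.56)]
pliers [(array([271., 106.,  60., 126.]), 0.57)]
[(array([305., 304.,  59.,  42.]), 0.97), (array([337., 374.,  32.,  26.]), 0.94)]
```

Run:
```python
from hand2 import *
end,e,a=hand2((.48,.451),-2.40,half=.03); g=end-.045*e; print('grasp',g,tool((*g,.043),a))
```

```text
53.8 [0.3259 0.3449 0.2676]
[[327.0, 276.0], [322.0, 189.0], [272.0, 191.0], [280.0, 278.0]]
dark [293 210  15  65 596]
end [0.3779 0.355 ] dir -2.396 len 0.086 wid 0.016 axis [0.4808 0.45  ]
grasp [0.4110014  0.38557382] (array([-0.0915, -0.0228,  0.2246]), array([-0. ,  0. , -3.2]))
```

Emit:
servo_tool(
  commands=[-0.045,-0.012,0.03,0,0,-3,0.05,-0.0915,-0.023,0.07,0,0,-3,0.05,-0.0915,-0.023,0.12,0,0,-3,0.05,-0.0915,-0.023,0.17,0,0,-3,0.05,-0.0915,-0.023,0.21,0,0,-3,0.05,-0.0915,-0.023,0.224,0,0,-3,0.05,-0.0915,-0.023,0.224,0,0,-3,0.05],
)

```text
time: 54.68
tool_pos: [0.4109, 0.3853, 0.0432]
ee_rot: [3.142, -0.001, -2.399]
wrist_force: [0.4, -0.4, 0.8]
width: 0.0499
finger_force: 0.0
```

Emit:
servo_tool(
  commands=[0,0,0,0,0,0,0,0,0,0,0,0,0,0,0,0,0,0,0,0,0,0,0,0,0,0,0,0,0,0,0,0,0,0,0],
)

```text
time: 55.3
tool_pos: [0.4115, 0.3855, 0.0442]
ee_rot: [-3.141, 0.001, -2.399]
wrist_force: [0.4, -0.4, 2.7]
width: 0.0153
finger_force: 30.0
```

Emit:
servo_tool(
  commands=[0,0,-0.01,0,0,0,0,0,0,-0.025,0,0,0,0,0,0,-0.04,0,0,0,0,0,0,-0.05,0,0,4,0,0,0,-0.055,0,0,9,0,0,0,-0.055,0,0,14,0,0,0,-0.055,0,0,19,0,0,0,-0.055,0,0,24,0,0,0,-0.055,0,0,29,0,0,0,-0.055,0,0,34,0],
)

```text
time: 56.55
tool_pos: [0.4111, 0.3856, 0.0994]
ee_rot: [3.141, 0.0, -2.995]
wrist_force: [0.5, -0.1, -2.5]
width: 0.0156
finger_force: 30.0
```

Emit:
servo_tool(
  commands=[0,0,0,0,0,5,0,0,0,0,0,0,10,0,0,0,0,0,0,15,0,0,0,0,0,0,20,0,0,0,0,0,0,25,0,0,0,0,0,0,30,0,0,0,0,0,0,33,0,0,0,0,0,0,34,0,0,0,0,0,0,34,0],
)

```text
time: 57.68
tool_pos: [0.4112, 0.3856, 0.099]
ee_rot: [3.141, 0.0, 2.698]
wrist_force: [0.1, 1.0, -3.1]
width: 0.0154
finger_force: 30.0
```

```bash
sed -i "s/r=spotter.trace(name,p); pics.append((p,r\[0\]\['region'\] if r else None))/r=sorted(spotter.trace(name,p),key=lambda x:abs(x['box'][0]+x['box'][2]\/2-proj(p,P-d*T[:3,0])[0][0])); pics.append((p,r[0]['region'] if r else None))/" tilt.py
python3 -c "
from tilt import *
tilt('pot_copper',.095); print(tool((.505,.217,.1),2.697))
from droop import *
T,_=pose(); droop('pot_copper',.095,(T[0,3]+.086,T[1,3]-.041,2.697))"
```

```text
57.675 [0.4112 0.3856 0.099 ] [3.141 0.    2.698] [ 0.1  1.  -3.1]
[(array([375., 226.,  40.,  32.]), 0.56), (array([445., 238.,  45.,  33.]), 0.9)]
[(array([309., 272.,  29.,  19.]), 0.61), (array([309., 268.,  58.,  50.]), 0.65)]
0.075 [(0.97, 5, [0.6, 0.37], 0.09, [0.479, 0.354, 0.1]), (0.97, 0, [0.59, 0.38], -0.0, [0.479, 0.353, 0.107]), (0.96, 10, [0.61, 0.35], 0.17, [0.478, 0.354, 0.094])]
0.095 [(1.17, 10, [0.73, 0.44], 0.17, [0.496, 0.345, 0.091]), (1.16, 15, [0.73, 0.43], 0.26, [0.494, 0.346, 0.082]), (1.15, 5, [0.71, 0.44], 0.09, [0.497, 0.345, 0.099])]
0.105 [(1.04, 10, [0.62, 0.42], 0.17, [0.505, 0.341, 0.089]), (1.03, 15, [0.62, 0.41], 0.26, [0.503, 0.342, 0.08]), (1.03, 5, [0.61, 0.42], 0.09, [0.506, 0.341, 0.098])]
(array([-0.1571, -0.1118, -0.0014]), array([0., 0., 0.]))
57.875 [0.4111 0.3854 0.0986] 0.01561580454883779 [ 0.4 -0.  -3.3]
expect end row if droop 0,10,20,40: [np.float64(171.1), np.float64(178.5), np.float64(189.3), np.float64(220.5)]
dark rows from [166]
('scene',) (array([0.504 , 0.3558, 2.7337]), np.float64(-0.81), [True])
('side',) (array([0.4939, 0.3495, 2.72  ]), np.float64(-0.61), [True])
```

Emit:
servo_tool(
  commands=[-0.012,-0.008,-0.003,0,0,0,0,-0.032,-0.022,-0.005,0,0,0,0,-0.054,-0.038,-0.005,0,0,0,0,-0.076,-0.054,-0.005,0,0,0,0,-0.098,-0.07,-0.005,0,0,0,0,-0.12,-0.086,-0.005,0,0,0,0,-0.14,-0.1,-0.005,0,0,0,0,-0.152,-0.108,-0.005,0,0,0,0,-0.157,-0.112,-0.005,0,0,0,0,-0.157,-0.112,-0.005,0,0,0,0],
)

```text
time: 59.38
tool_pos: [0.5047, 0.2167, 0.1035]
ee_rot: [3.142, -0.0, 2.697]
wrist_force: [-1.5, 1.1, -3.7]
width: 0.0156
finger_force: 30.0
```

```bash
python3 -c "
from tilt import *
tilt('pot_copper',.095); print(tool((.5425,.103,.1),2.697))
from droop import *
T,_=pose(); droop('pot_copper',.095,(T[0,3]+.086,T[1,3]-.041,2.697))"
```

```text
59.375 [0.5047 0.2167 0.1035] [ 3.142 -0.     2.697] [-1.5  1.1 -3.7]
[(array([321., 229.,  21.,  15.]), 0.67), (array([322., 229.,  33.,  25.]), 0.66)]
[(array([296., 211.,  52.,  40.]), 0.77), (array([338., 376.,  33.,  24.]), 0.79)]
0.075 [(0.75, 0, [0.33, 0.42], 0.0, [0.572, 0.184, 0.111]), (0.75, -5, [0.34, 0.41], -0.09, [0.572, 0.185, 0.118]), (0.74, 5, [0.33, 0.41], 0.09, [0.572, 0.185, 0.105])]
0.095 [(0.8600000000000001, 10, [0.34, 0.52], 0.17, [0.589, 0.176, 0.095]), (0.8400000000000001, 15, [0.34, 0.5], 0.26, [0.588, 0.177, 0.087]), (0.8300000000000001, 5, [0.34, 0.49], 0.09, [0.59, 0.176, 0.103])]
0.105 [(0.79, 10, [0.32, 0.47], 0.17, [0.598, 0.172, 0.093]), (0.78, 5, [0.33, 0.45], 0.09, [0.599, 0.172, 0.102]), (0.77, 15, [0.3, 0.47], 0.26, [0.596, 0.173, 0.084])]
(array([-0.0835, -0.087 ,  0.0035]), array([ 0. , -0. ,  0.1]))
59.575 [0.5043 0.2174 0.1035] 0.015580104896870357 [-0.6 -0.9 -3. ]
expect end row if droop 0,10,20,40: [np.float64(171.1), np.float64(178.5), np.float64(189.3), np.float64(220.5)]
dark rows from [167]
('scene',) (array([0.6041, 0.1948, 2.8397]), np.float64(-0.79), [True])
('side',) (array([0.5826, 0.1848, 2.7423]), np.float64(-0.48), [True])
```

Emit:
servo_tool(
  commands=[-0.015,-0.015,0,0,-3,0,0,-0.032,-0.033,0,0,-6,0,0,-0.05,-0.052,0,0,-6,0,0,-0.068,-0.07,0,0,-6,0,0,-0.08,-0.083,0,0,-6,0,0,-0.0835,-0.087,0,0,-6,0,0,-0.0835,-0.087,0,0,-6,0,0],
)

```text
time: 60.7
tool_pos: [0.5426, 0.1025, 0.1034]
ee_rot: [3.141, 0.104, 2.697]
wrist_force: [0.8, 0.7, -3.4]
width: 0.0156
finger_force: 30.0
```

Emit:
servo_tool(
  commands=[0,0,0.007,0,0,0,0,0,0,0.014,0,0,0,0,0,0,0.019,0,0,0,0,0,0,0.019,0,0,0,0],
)

```text
time: 61.2
tool_pos: [0.5445, 0.102, 0.0849]
ee_rot: [3.141, 0.105, 2.698]
wrist_force: [-3.5, 1.0, 1.1]
width: 0.0155
finger_force: 30.0
```

Emit:
servo_tool(
  commands=[0,0,0.003,0,0,0,0,0,0,0.004,0,0,0,0,0,0,0.003,0,0,0,0.03,0,0,0.003,0,0,0,0.045,0,0,0.003,0,0,0,0.045,0,0,-0.03,0,0,0,0.045,0.02,0,-0.06,0,0,0,0.045,0.06,0,-0.09,0,3,0,0.045,0.1,0,-0.13,0,6,0,0.045,0.1,0,-0.16,0,6,0,0.045],
)

```text
time: 62.45
tool_pos: [0.4385, 0.1521, 0.235]
ee_rot: [3.141, 0.001, 2.699]
wrist_force: [0.8, 0.3, 0.2]
width: 0.045
finger_force: 0.0
```

Run:
```python
from loc import *
from hand2 import *
T,o=pose(); print(o['time'],np.round(o['tool_pos'],4),o['width'],np.round(o['wrist_force'],1))
print(loc('pot_copper',(.63,.062,2.697),.035,cams=('side',)),loc('pot_copper',(.63,.062,2.697),.035,cams=('wrist',)))
hand2((.63,.062),2.697,.035,half=.03)
print(tool((.503,-.1115,.42),1.719))
```

```text
62.45 [0.4385 0.1521 0.235 ] 0.04497661968077784 [0.8 0.3 0.2]
(array([0.6251, 0.0601, 2.6772]), np.float64(-0.8), [True]) (array([0.6377, 0.0611, 2.7065]), np.float64(-0.54), [True])
62.7 [0.4394 0.1511 0.2319]
[[345.0, 328.0], [347.0, 230.0], [288.0, 230.0], [290.0, 328.0]]
dark [290 249  56  60 904]
end [0.5002 0.1252] dir 2.674 len 0.07 wid 0.059 axis [0.6252 0.0621]
(array([-0.1701, -0.21  , -0.1881]), array([-0.1, -0. , 56. ]))
```

Emit:
servo_tool(
  commands=[0,0,-0.06,0,0,0,0,0,-0.03,-0.12,0,0,8,0,-0.02,-0.07,-0.17,0,0,16,0,-0.05,-0.11,-0.188,0,0,24,0,-0.09,-0.15,-0.188,0,0,32,0,-0.12,-0.18,-0.188,0,0,40,0,-0.15,-0.2,-0.188,0,0,48,0,-0.17,-0.21,-0.188,0,0,56,0,-0.17,-0.21,-0.188,0,0,56,0,-0.17,-0.21,-0.188,0,0,56,0],
)

```text
time: 63.95
tool_pos: [0.5026, -0.1109, 0.4202]
ee_rot: [-3.14, -0.001, 1.722]
wrist_force: [-0.4, 0.6, 0.5]
width: 0.0008
finger_force: 0.0
```

Emit:
servo_tool(
  commands=[0,0,0.04,0,0,0,0,0,0,0.06,0,0,0,0,0,-0.006,0.075,0,0,0,0,0,-0.0125,0.09,0,0,0,0,0,-0.018,0.108,0,0,0,0,0,-0.0225,0.127,0,0,0,0,0,-0.025,0.146,0,0,0,0,0,-0.0258,0.165,0,0,0,0],
)

```text
time: 64.95
tool_pos: [0.4757, -0.1142, 0.2571]
ee_rot: [-3.141, 0.001, 1.722]
wrist_force: [-3.9, -0.4, 4.3]
width: 0.0001
finger_force: 1.9
```

Emit:
servo_tool(
  commands=[0,0.001,0.019,0,0,0,0,0,0.0033,0.038,0,0,0,0,0,0.0075,0.056,0,0,0,0,0,0.0133,0.075,0,0,0,0,0,0.019,0.089,0,0,0,0,0,0.0258,0.103,0,0,0,0,0,0.032,0.115,0,0,0,0,0,0.0385,0.125,0,0,0,0,0,0.0395,0.132,0,0,0,0,0,0.0395,0.132,0,0,0,0],
)

```text
time: 66.2
tool_pos: [0.5151, -0.1092, 0.1295]
ee_rot: [-3.14, 0.001, 1.721]
wrist_force: [-15.3, 1.7, 26.2]
width: 0.0006
finger_force: 13.8
```

Emit:
servo_tool(
  commands=[0,0,0.002,0,0,0,0,0,0,0.002,0,0,0,0,0,0,0.002,0,0,0,0],
)

```text
time: 66.58
tool_pos: [0.5152, -0.1093, 0.1293]
ee_rot: [-3.141, 0.002, 1.721]
wrist_force: [-17.0, 2.3, 31.5]
width: 0.0004
finger_force: 16.8
```

At the stop (z 0.1293, the same as before). I will now let the lever rise and go back for the pot.

Emit:
servo_tool(
  commands=[0,-0.0135,-0.03,0,0,0,0,0,-0.026,-0.06,0,0,0,0,0,-0.036,-0.096,0,0,0,0,0,-0.039,-0.134,0,0,0,0,0,-0.036,-0.172,0,0,0,0,0,-0.026,-0.209,0,0,0,0,0,-0.0135,-0.237,0,0,0,0,0,-0.0135,-0.27,0,0,0,0,0,-0.0135,-0.31,0,0,0,0,0,-0.0135,-0.31,0,0,0,0],
)

```text
time: 67.82
tool_pos: [0.5047, -0.1112, 0.4352]
ee_rot: [3.134, 0.003, 1.721]
wrist_force: [0.5, -0.3, -0.6]
width: 0.0009
finger_force: 0.0
```

Emit:
servo_tool(
  commands=[0.03,-0.005,0,0,0,-8,0.04,0.07,-0.01,0,0,0,-16,0.04,0.11,-0.015,0,0,0,-24,0.04,0.15,-0.02,0,0,0,-32,0.04,0.19,-0.03,0,0,0,-40,0.04,0.23,-0.035,0,0,0,-48,0.04,0.25,-0.036,0.06,0,0,-56,0.04,0.25,-0.036,0.12,0,0,-56,0.04,0.25,-0.036,0.17,0,0,-56,0.04,0.25,-0.036,0.17,0,0,-56,0.04],
)

```text
time: 69.08
tool_pos: [0.4266, 0.1304, 0.2545]
ee_rot: [-3.133, -0.012, 2.698]
wrist_force: [0.1, 0.3, 0.2]
width: 0.04
finger_force: 0.0
```

Run:
```python
from loc import *
from hand2 import *
from hand import hand
s=snap('side'); print('lever',[np.round(d['box']) for d in spotter.trace('lever_grip',s)])
print(loc('pot_copper',(.63,.062,2.697),.035,cams=('side',)))
try: hand('pot_copper',.035)
except Exception as x: print(x)
end,e,a=hand2((.627,.062),2.697,.035,half=.018); g=end-.045*e; print('grasp',g,tool((*g,.079),2.697))
```

```text
lever [array([284., 121.,  76.,  17.])]
(array([0.6256, 0.0598, 2.6508]), np.float64(-0.79), [True])
69.325 [0.4322 0.131  0.266 ] [3.138 0.006 2.697]
[302.2, 231.2, 70.9, 150.2] 0.73
[0.0, 187.3, 86.1, 85.2] 0.33
dark [330 235  14  70 897]
end [0.5011 0.1237] dir 2.701 len 0.088 axis [0.6277 0.0639]
69.425 [0.4318 0.1309 0.2652]
[[349.0, 307.0], [352.0, 215.0], [319.0, 215.0], [319.0, 307.0]]
dark [330 235  15  70 871]
end [0.5008 0.1241] dir 2.699 len 0.088 wid 0.016 axis [0.6273 0.064 ]
grasp [0.54147601 0.10477299] (array([-0.1093,  0.023 ,  0.1868]), array([0.2, 0.3, 0. ]))
```

Run:
```python
from h import *
G=[(.634+.989*-.1592+.148*y,.06-.148*.1592-.989*y,.338) for y in(.11,.138,.165)]
for n in('scene','side'):
    p=snap(n); q=np.int32(proj(p,G).round()); print(n,q.tolist(),[p['img'][b-1:b+2,a-1:a+2].reshape(-1,3).min(0).tolist() for a,b in q],[(np.round(d['box']),round(d['conf'],2)) for k in('lever_grip','lever') for d in spotter.trace(k,p)])
```

```text
scene [[286, 153], [279, 151], [273, 149]] [[10, 13, 13], [12, 12, 13], [12, 12, 12]] [(array([259., 144.,  30.,  79.]), 0.88), (array([296., 226.,  35.,  28.]), 0.43), (array([254., 147.,  37.,  80.]), 0.9), (array([200., 169.,  19.,  15.]), 0.74)]
side [[362, 119], [363, 112], [363, 106]] [[49, 52, 37], [43, 45, 43], [59, 63, 47]] [(array([285., 118.,  78.,  21.]), 0.8), (array([287., 115.,  74.,  25.]), 0.94), (array([392., 140.,  30.,  32.]), 0.28)]
```

Lever is up (dark grip at its rest pixels in the scene view); the arm merely hides it in the side view. Now I grasp the copper pot.

Emit:
servo_tool(
  commands=[-0.03,0.01,0.03,0,0,0,0.045,-0.07,0.023,0.07,0,0,0,0.045,-0.1,0.023,0.11,0,0,0,0.045,-0.11,0.023,0.15,0,0,0,0.045,-0.11,0.023,0.175,0,0,0,0.045,-0.11,0.023,0.186,0,0,0,0.045,-0.11,0.023,0.186,0,0,0,0,-0.11,0.023,0.186,0,0,0,0,-0.11,0.023,0.186,0,0,0,0,-0.11,0.023,0.186,0,0,0,0],
)

```text
time: 70.97
tool_pos: [0.5402, 0.1043, 0.0777]
ee_rot: [3.14, 0.002, 2.697]
wrist_force: [-0.4, 0.2, 2.9]
width: 0.0158
finger_force: 30.0
```

Emit:
servo_tool(
  commands=[0,0,0,0,0,0,0,0,0,0,0,0,0,0,0,0,-0.008,0,0,0,0,0,0,-0.014,0,0,0,0,0.015,0,-0.015,0,0,0,0,0.035,0,-0.015,0,0,0,0,0.06,0,-0.015,0,0,0,0,0.085,0,-0.015,0,0,0,0,0.11,0,-0.015,0,0,0,0,0.13,0,-0.02,0,0,0,0],
)

```text
time: 72.22
tool_pos: [0.4196, 0.1604, 0.0954]
ee_rot: [-3.14, -0.002, 2.698]
wrist_force: [-0.2, -0.6, -3.1]
width: 0.016
finger_force: 30.0
```

Emit:
servo_tool(
  commands=[0.015,0,-0.015,0,0,0,0,0.03,0,-0.035,0,0,0,0,0.04,0,-0.055,0,0,0,0,0.045,0,-0.075,0,0,0,0,0.045,0,-0.08,0,0,0,0],
)

```text
time: 72.85
tool_pos: [0.3824, 0.1799, 0.179]
ee_rot: [3.138, 0.004, 2.698]
wrist_force: [1.3, -0.3, -3.6]
width: 0.0156
finger_force: 30.0
```

```bash
python3 -c "
from tilt import *
tilt('pot_copper',.095); print(tool((.36,-.1,.17),2.65),tool((.487,-.345,.16),2.606))"
```

```text
72.85 [0.3824 0.1799 0.179 ] [3.138 0.004 2.698] [ 1.3 -0.3 -3.6]
[(array([328., 194.,  32.,  26.]), 0.88), (array([446., 239.,  42.,  28.]), 0.81)]
[(array([336., 376.,  31.,  24.]), 0.86), (array([339., 200.,  54.,  36.]), 0.64)]
0.075 [(0.57, 25, [0.57, 0.0], 0.42, [0.444, 0.151, 0.156]), (0.56, 30, [0.56, 0.0], 0.5, [0.441, 0.152, 0.15]), (0.56, 20, [0.56, 0.0], 0.34, [0.446, 0.15, 0.162])]
0.095 [(0.75, 25, [0.75, 0.0], 0.42, [0.46, 0.143, 0.147]), (0.75, 20, [0.75, 0.0], 0.34, [0.463, 0.142, 0.155]), (0.74, 30, [0.74, 0.0], 0.5, [0.457, 0.145, 0.14])]
0.105 [(0.67, 25, [0.67, 0.0], 0.42, [0.468, 0.139, 0.143]), (0.66, 30, [0.66, 0.0], 0.5, [0.465, 0.141, 0.135]), (0.66, 20, [0.66, 0.0], 0.34, [0.472, 0.138, 0.151])]
(array([-0.1008, -0.2612,  0.0058]), array([-0. , -0. ,  2.7])) (array([-0.3209, -0.4277,  0.0158]), array([-0. , -0. ,  5.2]))
```

Emit:
servo_tool(
  commands=[-0.01,-0.025,-0.01,0,0,0,0,-0.03,-0.075,-0.02,0,0,0,0,-0.05,-0.125,-0.025,0,0,0,0,-0.07,-0.175,-0.025,0,0,1,0,-0.085,-0.22,-0.025,0,0,2,0,-0.1,-0.26,-0.025,0,0,3,0,-0.12,-0.305,-0.025,0,0,3,0,-0.14,-0.35,-0.025,0,0,4,0,-0.165,-0.395,-0.025,0,0,5,0,-0.2,-0.42,-0.025,0,0,5,0],
)

```text
time: 74.3
tool_pos: [0.3802, -0.2881, 0.2001]
ee_rot: [-3.141, -0.002, 2.607]
wrist_force: [0.4, -0.0, -2.4]
width: 0.0156
finger_force: 30.0
```

```bash
python3 -c "
from tilt import *
print(tool((.42,-.345,.19),2.606),tool((.492,-.3365,.16),2.606)); tilt('pot_copper',.095)"
```

```text
(array([-0.0633, -0.0287,  0.0099]), array([-0. , -0.1,  0. ])) (array([-0.1209,  0.0154,  0.0398]), array([-0. , -0.1,  0. ]))
74.3 [ 0.3802 -0.2881  0.2001] [-3.141e+00 -2.000e-03  2.607e+00] [ 0.4 -0.  -2.4]
[(array([233., 148.,  38.,  30.]), 0.55), (array([310., 215.,   2.,   9.]), 0.37)]
[(array([374.,  98.,  43.,  27.]), 0.77), (array([338., 376.,  32.,  24.]), 0.85)]
0.075 [(1.06, 30, [0.51, 0.55], 0.5, [0.436, -0.321, 0.17]), (1.06, 25, [0.5, 0.56], 0.42, [0.439, -0.323, 0.176]), (1.06, 20, [0.5, 0.56], 0.34, [0.441, -0.324, 0.182])]
0.095 [(1.41, 30, [0.7, 0.71], 0.5, [0.451, -0.33, 0.16]), (1.4, 25, [0.69, 0.71], 0.42, [0.454, -0.332, 0.168]), (1.35, 35, [0.69, 0.66], 0.58, [0.447, -0.328, 0.153])]
0.105 [(1.3599999999999999, 30, [0.66, 0.7], 0.5, [0.458, -0.334, 0.155]), (1.32, 35, [0.65, 0.67], 0.58, [0.454, -0.332, 0.148]), (1.28, 25, [0.64, 0.64], 0.42, [0.462, -0.337, 0.163])]
```

Emit:
servo_tool(
  commands=[-0.02,-0.01,0,0,0,0,0,-0.045,-0.022,0,0,-4,0,0,-0.063,-0.026,0,0,-8,0,0,-0.085,-0.01,0,0,-12,0,0,-0.105,0.005,0.01,0,-16,0,0,-0.121,0.0154,0.02,0,-20,0,0,-0.121,0.0154,0.05,0,-24,0,0,-0.121,0.0154,0.075,0,-28,0,0,-0.121,0.0154,0.095,0,-28,0,0,-0.121,0.0154,0.095,0,-28,0,0],
)

```text
time: 75.75
tool_pos: [0.4914, -0.3308, 0.1027]
ee_rot: [3.14, 0.481, 2.611]
wrist_force: [-0.1, 0.5, -3.0]
width: 0.0157
finger_force: 30.0
```

```bash
python3 -c "
from tilt import *
tilt('pot_copper',.095)"
```

```text
75.75 [ 0.4914 -0.3308  0.1027] [3.14  0.481 2.611] [-0.1  0.5 -3. ]
[(array([209., 177.,  44.,  26.]), 0.75)]
[(array([336., 375.,  34.,  25.]), 0.87), (array([345.,  99.,  38.,  25.]), 0.72)]
0.075 [(0.55, 40, [0.55, 0.0], 0.22, [0.551, -0.366, 0.094]), (0.54, 45, [0.54, 0.0], 0.3, [0.55, -0.365, 0.087]), (0.54, 35, [0.54, 0.0], 0.13, [0.552, -0.367, 0.1])]
0.095 [(0.73, 45, [0.73, 0.0], 0.3, [0.566, -0.375, 0.081]), (0.72, 40, [0.72, 0.0], 0.22, [0.568, -0.376, 0.089]), (0.69, 35, [0.69, 0.0], 0.13, [0.57, -0.377, 0.097])]
0.105 [(0.65, 45, [0.65, 0.0], 0.3, [0.575, -0.38, 0.078]), (0.63, 40, [0.63, 0.0], 0.22, [0.577, -0.381, 0.087]), (0.59, 35, [0.59, 0.0], 0.13, [0.578, -0.382, 0.096])]
```

Emit:
servo_tool(
  commands=[0,0,0,0,-5,0,0,0,0,0,0,-10,0,0,0,0,0,0,-10,0,0],
)

```text
time: 76.32
tool_pos: [0.4925, -0.3329, 0.1055]
ee_rot: [3.141, 0.661, 2.61]
wrist_force: [-0.4, -0.4, -3.7]
width: 0.0157
finger_force: 30.0
```

```bash
sed -i "s/abs(x\['box'\]\[0\]+x\['box'\]\[2\]\/2-proj(p,P-d\*T\[:3,0\])\[0\]\[0\])/np.hypot(*(np.array(x['box'][:2])+np.array(x['box'][2:])\/2-proj(p,P-d*T[:3,0])[0]))/" tilt.py; python3 -c "
from tilt import *
tilt('pot_copper',.095,10,65)"
```

```text
76.325 [ 0.4925 -0.3329  0.1055] [3.141 0.661 2.61 ] [-0.4 -0.4 -3.7]
[(array([209., 180.,  29.,  20.]), 0.84), (array([445., 239.,  42.,  30.]), 0.82)]
[(array([345.,  96.,  18.,  24.]), 0.63), (array([338., 377.,  31.,  20.]), 0.88)]
0.075 [(0.8200000000000001, 40, [0.54, 0.28], 0.04, [0.553, -0.368, 0.109]), (0.81, 45, [0.55, 0.26], 0.12, [0.552, -0.368, 0.102]), (0.8, 50, [0.56, 0.24], 0.21, [0.551, -0.368, 0.096])]
0.095 [(1.1, 50, [0.71, 0.39], 0.21, [0.568, -0.377, 0.092]), (1.08, 45, [0.69, 0.39], 0.12, [0.57, -0.378, 0.1]), (1.04, 55, [0.7, 0.34], 0.29, [0.567, -0.376, 0.084])]
0.105 [(1.02, 50, [0.63, 0.39], 0.21, [0.577, -0.382, 0.09]), (0.99, 45, [0.6, 0.39], 0.12, [0.578, -0.383, 0.099]), (0.97, 55, [0.61, 0.36], 0.29, [0.575, -0.381, 0.081])]
```

Emit:
servo_tool(
  commands=[0.009,0,0.012,0,0,0,0,0.0155,0,0.0197,0,0,0,0,0.0185,0,0.0236,0,0,0,0,0.0185,0,0.0236,0,0,0,0],
)

```text
time: 77.03
tool_pos: [0.4932, -0.3335, 0.075]
ee_rot: [3.141, 0.661, 2.61]
wrist_force: [0.2, -0.5, -2.6]
width: 0.0155
finger_force: 30.0
```

Emit:
servo_tool(
  commands=[0.0025,0,0.0031,0,0,0,0,0.0037,0,0.0047,0,0,0,0,0.0037,0,0.0047,0,0,0,0],
)

```text
time: 77.4
tool_pos: [0.4935, -0.3338, 0.0702]
ee_rot: [-3.142, 0.663, 2.61]
wrist_force: [-0.1, -0.6, -3.4]
width: 0.016
finger_force: 30.0
```

Emit:
servo_tool(
  commands=[0.0025,0,0.0031,0,0,0,0,0.0037,0,0.0047,0,0,0,0,0.0037,0,0.0047,0,0,0,0],
)

```text
time: 77.78
tool_pos: [0.4934, -0.3337, 0.0639]
ee_rot: [3.141, 0.663, 2.61]
wrist_force: [-0.8, 0.7, -2.9]
width: 0.0159
finger_force: 30.0
```

Emit:
servo_tool(
  commands=[0.0012,0,0.0016,0,0,0,0,0.0025,0,0.0031,0,0,0,0,0.0025,0,0.0031,0,0,0,0],
)

```text
time: 78.15
tool_pos: [0.4934, -0.3337, 0.06]
ee_rot: [3.141, 0.663, 2.61]
wrist_force: [-1.2, 0.8, -3.0]
width: 0.0156
finger_force: 30.0
```

Emit:
servo_tool(
  commands=[0.0015,0,0.002,0,0,0,0,0.003,0,0.004,0,0,0,0,0.003,0,0.004,0,0,0,0],
)

```text
time: 78.53
tool_pos: [0.4945, -0.3347, 0.0571]
ee_rot: [-3.141, 0.667, 2.61]
wrist_force: [-1.8, 1.6, 1.5]
width: 0.0155
finger_force: 30.0
```

Contact at 0.057 means a slight nose-down tilt is left. I ease down a little, release, and retreat along the tool axis.

Emit:
servo_tool(
  commands=[0.0015,0,0.002,0,0,0,0,0.002,0,0.003,0,0,0,0,0.002,0,0.003,0,0,0,0.03,0.002,0,0.003,0,0,0,0.05,0.002,0,0.003,0,0,0,0.05,0,0,-0.04,0,0,0,0.05,0,0,-0.09,0,0,0,0.05,0,0,-0.14,0,8,0,0.05,0,0,-0.19,0,18,0,0.05,0,0,-0.22,0,28,0,0.05],
)

```text
time: 79.78
tool_pos: [0.3761, -0.2652, 0.2326]
ee_rot: [-3.14, 0.175, 2.609]
wrist_force: [0.6, -0.1, 0.1]
width: 0.0504
finger_force: 0.0
```

Emit:
servo_tool(
  commands=[0,0,0,0,10,0,0.05,0.03,0,-0.03,0,10,0,0.05,0.06,0.03,-0.05,0,10,0,0.05,0.08,0.06,-0.06,0,10,0,0.05,0.08,0.06,-0.06,0,10,0,0.05],
)

```text
time: 80.4
tool_pos: [0.3307, -0.1672, 0.2749]
ee_rot: [-3.142, 0.003, 2.613]
wrist_force: [0.7, -0.1, -0.1]
width: 0.0502
finger_force: 0.0
```

Run:
```python
from loc import *
T,o=pose(); print(o['time'],np.round(o['tool_pos'],4),np.round(o['ee_rot'],3))
print('copper',loc('pot_copper',(.572,-.38,2.61),.008),'brass',loc('pot_brass',(.516,-.484,2.58),.008))
c=snap('scene'); s=snap('side')
for n in('mug','hammer','bench_brush','pliers','firebrick','flux'): print(n,[cen(q,n,.04 if n=='mug' else .01) for q in(c,s)])
for p in(c,s):
  hs=cv2.cvtColor(p['img'],cv2.COLOR_BGR2HSV)
  for n,lo,hi,xy in(('pot_copper',3,13,(.573,-.379)),('pot_brass',14,28,(.516,-.484))):
    q=spotter.trace(n,p); P=proj(p,[(*xy,.078),(*xy,.088)]).round(1).tolist()
    q=[d for d in q if np.hypot(d['box'][0]+d['box'][2]/2-P[0][0],d['box'][1]+d['box'][3]/2-P[0][1])<30]
    if q:
      r=q[0]['region']&(hs[...,0]>=lo)&(hs[...,0]<=hi)&(hs[...,1]>140); k,l,st,ce=cv2.connectedComponentsWithStats(r.astype(np.uint8))
      if k>1: i=1+np.argmax(st[1:,4]); print(n,'lid',ce[i].round(1),st[i],'home/proud',P)
```

```text
80.4 [ 0.3307 -0.1672  0.2749] [-3.142e+00  3.000e-03  2.613e+00]
copper (array([ 0.5741, -0.3757,  2.6084]), np.float64(-1.28), [True, True]) brass (array([ 0.5104, -0.4846,  2.5105]), np.float64(-1.43), [True, True])
mug [(array([ 0.3552, -0.24  ,  0.04  ]), 0.74), (array([ 0.358 , -0.2368,  0.04  ]), 0.97)]
hammer [(array([0.379 , 0.1611, 0.01  ]), 0.67), (array([0.374 , 0.1722, 0.01  ]), 0.7)]
bench_brush [(array([ 0.4381, -0.052 ,  0.01  ]), 0.62), (array([ 0.4383, -0.0702,  0.01  ]), 0.64)]
pliers [(array([0.345 , 0.3405, 0.01  ]), 0.64), (array([0.3392, 0.3331, 0.01  ]), 0.62)]
firebrick [(array([0.7094, 0.253 , 0.01  ]), 0.87), (array([0.7419, 0.2495, 0.01  ]), 0.7)]
flux [(array([ 0.6833, -0.2207,  0.01  ]), 0.71), (array([ 0.7097, -0.0478,  0.01  ]), 0.68)]
pot_copper lid [219.1 191.4] [210 186  19  12 168] home/proud [[218.5, 190.8], [218.1, 189.0]]
pot_brass lid [209.1 176.9] [201 172  17  11 147] home/proud [[208.9, 175.8], [208.5, 174.0]]
pot_copper lid [351.7 112.2] [346 107  12  12 113] home/proud [[354.2, 112.9], [354.3, 110.9]]
pot_brass lid [373.  98.] [365  93  17  11 149] home/proud [[374.2, 98.2], [374.4, 96.2]]
```

```bash
python3 -c "
from bench import close_job
print(close_job())"
```

```text
the job is handed in; nothing more can be done
None
```

I handed the job in at about 81 s of robot time: the mug is on the coaster, and the copper and brass pots were pressed to the lever's stop and now stand upright in the tray with their lids home; there was no silver pot. Two slips along the way: the brass pot caught the edge of the press bed once (wrist force about 93 N, under the 120 N limit), and my first grasp of the copper pot missed after it shifted about 2.5 cm.

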